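# Press the washed coasters in the rail-mounted drying press

### The job

Slide the empty press cassette along its rail until the spring catch clicks behind it, stack every washed wooden coaster that is out on the worktop flat in the cassette, and press the stack squarely down with the flat-bottomed tamper until the sprung plate bottoms out. Then stand the tamper upright in the middle of the round cork pad, press the release paddle so that the cassette springs free, and draw the cassette with its coasters right back against the stops at the open end of the rail. Leave the crockery and the other kitchen things where they are.

Things in the scene. Friction and masses are not known exactly. Their poses are not given: they have to be found in the camera images.
- dock: Fixed white dock, 132 mm (x) x 350 (y); a rail runs along its y axis. Origin on the worktop under it, z up. Side rails: outer faces x = +-64, tops 51 mm up, lips over the cassette, which only slides along y. -y is the open end (stops), +y the home end (end wall 56 mm high, to y = 183). Cassette origin's y in the dock: -22 mm at the stops, +83 home (held by the catch), +89 at the end wall.
- ejector_face (a point): Front of the grey sprung ejector at the dock's home end, 42 mm up. It is met for the cassette's last 26 mm (4 N, rising to 8 N at home); when the paddle is pressed it pushes the cassette 15 to 26 mm out by itself (hold the paddle down about 1 s). The point moves with the ejector.
- cassette: Grey cassette (350 g) in the rail, axes as the dock's; starts empty near the open end. Origin: middle of the coaster bay, underside of the base, 35 mm above the worktop. Base 110 mm wide (x), y -105 to +58. Bay 74 (x) x 100 mm (y) inside: end walls (to y = +-58) and corner posts (x 37 to 43, |y| over 39), tops at z = 78; long sides open between posts for fingers. Coasters lie with 90 mm along y.
- tab (a point): Middle of the top edge of the cassette's upright handle tab: 92 mm from the cassette's origin towards -y, 68 mm above it. Tab 44 mm wide (x), 10 thick (y), 60 high; 29 mm free between it and the bay's end wall. Grip it from above, push past home against the end wall (up to 18 N) and let go: the catch rises behind it. Pull it the same way.
- press_plate (a joint): Travel (m) of the sprung steel plate that floors the bay: 0 = up (top face 34 mm above the cassette's origin), 0.014 = bottomed out. Moves straight down only; 4 N starts it and 14 N bottoms it, the weight of coasters and tamper included. Springs back when let go.
- catch (a joint): Travel (m) of the spring catch with its paddle: 0 = up, 0.0095 = pressed right down. Up with the cassette at home means it has clicked. A cassette sliding home presses it down for a moment by itself.
- paddle (a point): Centre of the top of the release paddle: a grey plastic pad, 48 (x) x 44 mm (y), at the open end of the rail on the dock's midline, 165 mm from the dock's origin towards -y, 40 mm above the worktop when up. Push it straight down 9.5 mm, up to about 12 N.
- tamper: Tamper: round flat steel foot, 62 mm diameter, 14 mm high, with an upright round wooden handle, 28 mm diameter, its top 85 mm above the foot's underside; 280 g. Origin at the centre of the foot's underside, z up the handle. Starts upright on the worktop among the coasters.
- cork_pad: Round cork pad fixed to the worktop, 96 mm diameter, 4 mm thick: the tamper's place. Origin at the centre of its underside.
- coaster_a: A flat rectangular wooden coaster, 64 (its x) x 90 (its y) x 12 mm thick, about 45 g; 2 to 4 of the four are present. Origin at the centre of its underside, z up. Starts lying flat on the worktop at any yaw; picked across its 64 mm width.
- coaster_b: A flat rectangular wooden coaster, 64 (its x) x 90 (its y) x 12 mm thick, about 45 g; 2 to 4 of the four are present. Origin at the centre of its underside, z up. Starts lying flat on the worktop at any yaw; picked across its 64 mm width.
- coaster_c: A flat rectangular wooden coaster, 64 (its x) x 90 (its y) x 12 mm thick, about 45 g; 2 to 4 of the four are present. Origin at the centre of its underside, z up. Starts lying flat on the worktop at any yaw; picked across its 64 mm width.
- coaster_d: A flat rectangular wooden coaster, 64 (its x) x 90 (its y) x 12 mm thick, about 45 g; 2 to 4 of the four are present. Origin at the centre of its underside, z up. Starts lying flat on the worktop at any yaw; picked across its 64 mm width.
- butter_dish: Bystander: beige ceramic butter dish, 66 (x) x 100 (y) mm, 54 mm high, standing among the coasters. Origin at the centre of its underside.
- tumbler: Bystander: green glass tumbler, 72 mm diameter, 100 mm high. Origin at the centre of its underside.
- pot_lid: Bystander: steel pot lid lying flat, 150 mm diameter, 40 mm high with its knob. Origin at the centre of its underside.
- salad_server: Bystander: wooden salad server lying on the worktop, 250 mm long along its x. Origin at the middle of its underside.
- mug: Bystander: white mug, 80 mm diameter, 90 mm high, handle at its +y. Origin at the centre of its underside.
Not all that is in view belongs to the job. What is shaped like the tamper but red is not meant.

How it is judged:
On the way, in this order (a step that is already met when the one before it is completed fails the run):
1. the cassette is home and the catch has clicked up behind it (y of cassette in the frame of dock between 0.078 and 0.092 m and value of joint catch below 0.002 m), for 0.3 s.
2. all coasters stacked in the home cassette, and the tamper presses them squarely down until the plate bottoms out (y of cassette in the frame of dock between 0.078 and 0.092 m and x of coaster_a in the frame of cassette between -0.012 and 0.012 m and y of coaster_a in the frame of cassette between -0.014 and 0.014 m and z of coaster_a in the frame of cassette between 0.012 and 0.08 m and angle between each of coaster_a, coaster_b, coaster_c, coaster_d, tamper's own z axis and vertical below 0.12 rad and x of coaster_b in the frame of cassette between -0.012 and 0.012 m and y of coaster_b in the frame of cassette between -0.014 and 0.014 m and z of coaster_b in the frame of cassette between 0.012 and 0.08 m and x of coaster_c in the frame of cassette between -0.012 and 0.012 m and y of coaster_c in the frame of cassette between -0.014 and 0.014 m and z of coaster_c in the frame of cassette between 0.012 and 0.08 m and x of coaster_d in the frame of cassette between -0.012 and 0.012 m and y of coaster_d in the frame of cassette between -0.014 and 0.014 m and z of coaster_d in the frame of cassette between 0.012 and 0.08 m and x of tamper in the frame of cassette between -0.014 and 0.014 m and y of tamper in the frame of cassette between -0.028 and 0.028 m and value of joint press_plate above 0.012 m), for 0.3 s.
3. the tamper stands upright on the cork pad, the cassette still home (y of cassette in the frame of dock between 0.078 and 0.092 m and horizontal distance between tamper and cork_pad below 0.022 m and height (world z) of tamper below 0.01 m and angle between tamper's own z axis and vertical below 0.1 rad), for 0.2 s.
4. the cassette, released from the catch, is drawn back against the stops with the coasters in it (y of cassette in the frame of dock below -0.01 m and x of coaster_a in the frame of cassette between -0.012 and 0.012 m and y of coaster_a in the frame of cassette between -0.014 and 0.014 m and z of coaster_a in the frame of cassette between 0.012 and 0.08 m and angle between each of coaster_a, coaster_b, coaster_c, coaster_d's own z axis and vertical below 0.12 rad and x of coaster_b in the frame of cassette between -0.012 and 0.012 m and y of coaster_b in the frame of cassette between -0.014 and 0.014 m and z of coaster_b in the frame of cassette between 0.012 and 0.08 m and x of coaster_c in the frame of cassette between -0.012 and 0.012 m and y of coaster_c in the frame of cassette between -0.014 and 0.014 m and z of coaster_c in the frame of cassette between 0.012 and 0.08 m and x of coaster_d in the frame of cassette between -0.012 and 0.012 m and y of coaster_d in the frame of cassette between -0.014 and 0.014 m and z of coaster_d in the frame of cassette between 0.012 and 0.08 m), for 0.2 s.
At the end, for the whole second after the job is handed in: Cassette at rest within 12 mm of the open-end stops; every coaster flat (0.12 rad) in its bay, within 12 mm across and 14 mm along of the middle; plate up again (under 6 mm down); tamper released, upright (0.1 rad), on the cork pad within 22 mm of its centre (all of step 4 and horizontal distance between tamper and cork_pad below 0.022 m and height (world z) of tamper below 0.01 m and angle between tamper's own z axis and vertical below 0.1 rad and linear speed of each of tamper, cassette below 0.02 m/s and value of joint press_plate below 0.006 m); the robot touches nothing.
It fails at once if the butter dish is pushed more than 40 mm from its place or tipped over (distance of butter_dish from where it was at the start of the episode above 0.04 m or angle between butter_dish's own z axis and vertical above 0.5 rad).
It fails at once if the tumbler is pushed more than 40 mm from its place or tipped over (distance of tumbler from where it was at the start of the episode above 0.04 m or angle between tumbler's own z axis and vertical above 0.5 rad).
It fails at once if the pot lid is pushed more than 40 mm from its place or tipped over (distance of pot_lid from where it was at the start of the episode above 0.04 m or angle between pot_lid's own z axis and vertical above 0.5 rad).
It fails at once if the salad server is pushed more than 40 mm from its place or tipped over (distance of salad_server from where it was at the start of the episode above 0.04 m or angle between salad_server's own z axis and vertical above 0.5 rad).
It fails at once if the mug is pushed more than 40 mm from its place or tipped over (distance of mug from where it was at the start of the episode above 0.04 m or angle between mug's own z axis and vertical above 0.5 rad).
Of coaster_a, coaster_b, coaster_c, coaster_d only 2 to 4 are there at a start; the rules pass over those that are not, and their reading is None.
At some moment in a run one of coaster_a, coaster_b, coaster_c, coaster_d may be knocked a few centimetres aside while the robot is not near it.
Once in a run the grip may slacken for a moment while it holds something.
It also fails if it takes over 210 s, if anything falls off the work surface, if the arm or the gripper's body presses on something with over 40 N, if the wrist force passes 120 N, or if a joint passes its speed limit or range.

### The arm

A 7-joint arm with a two-finger parallel gripper is mounted at the origin on the work surface. World frame = base frame: x ahead of the robot, y to its left, z up, the work surface at z = 0. Lengths are in m, angles in rad, forces in N, time in s.
With the tool pointing down it reaches from about 0.4 to 0.85 m from the base axis. Payload 4.5 kg.
Tool frame: the origin (TCP) lies on the centre line of the jaws, within the pads' length; the fingertips stand 8 mm ahead of it and the grasp point (between the pads) lies 11 mm behind it; z points along the fingers, y is the line along which they close (so a half turn about z gives the same grasp; the last joint's range is limited). The gripper opens to 88 mm and grips with 3 to 60 N. Pads are 18 mm wide; open, the fingers measure 123 mm over their backs; the gripper's body (75 mm by 187 mm) begins 45 mm behind the grasp point.
Start: joints at [-1.12, 0.689, -0.195, 1.565, 0.157, 0.902, -0.215], TCP at [0.253, 0.572, 0.222] pointing down, gripper open.
Joint ranges: [-3.01, 3.01], [-0.46, 2.08], [-1.47, 1.51], [0.13, 2.56], [-1, 4.14], [0.04, 2.09], [-2.66, 2.66]. Speed limits (rad/s): [2.57, 2.57, 3.14, 3.14, 3.14, 3.14, 3.14].

### API

Orientations are given as a rotation vector (axis times angle).
In Python, from rig import ctrl, viewer, workorder, look_for gives the robot as it stands.
- The arm moves only by the tool move_arm, never from a script. Its argument "series" is a list of rows, each an object of numbers: "gripper": the closure, from -1 (fully open) to 1 (shut); "dx", "dy", "dz": the shift along the tool's x, y, z in units of 0.5 m (1.0 is 0.5 m); "ax", "ay", "az": the turn, a rotation vector about the tool's x, y, z in units of 180 degrees (1.0 is 180 degrees). In form: [{"gripper": .., "dx": .., "dy": .., "dz": .., "ax": .., "ay": .., "az": ..}, ...]. A call has 1 to 5 rows; each row is the pose to reach, as a shift and turn from the pose commanded when the call began, along the tool's axes at that moment, turning the shorter way round; what a row does not reach only later rows make up. A row lasts 1/12 s, in which the tool goes at most 41.7 mm and 7.16 degrees, less where a joint would pass 70% of its speed; a pose out of reach is approached as far as the arm can. A call with a number of a shift or a turn outside -1 to 1 is refused whole. A call with a gripper value outside its range is refused whole. The fingers move at their own pace and stop on an object; "newtons" is the grip in N (left out, the last holds). Time passes only in rows, so rows that repeat a pose let the fingers close. It gives the time, the measured TCP pose, the force, the opening and the grip force at its end, in the units of the state.
- ctrl.get_obs(): the state, without advancing time (a new reading comes with each control period).
- viewer.camera(name): name is "side" or "top"; returns the picture (400x640x3 uint8, red, green, blue); there is no depth.
- viewer.camera_model(name): a dict with "K" (3x3 intrinsics, pixels), "world_from_camera" (4x4, takes a point from camera to world coordinates). Camera axes: x right, y up, looking along -z (the intrinsics and any distortion apply to the point x, -y, -z); pixel columns grow to the right and rows downward; lengths in m; the calibration is good to about 2 mm. A picture is of the moment at which its call begins. camera_model takes no time and is no camera call.
- workorder.close_job(): hands the job in; it is judged then, once.
Trained networks look in the newest picture that a camera, given by its name, has taken for a name from the list of things; names that differ only in an ending like _2 or _b are one class to them, and where a whole thing is asked for, a point or a joint stands for the part that bears it (a point fixed in the world has none). Each returns a list of dicts, best first, with "conf" (0 to 1); they miss things now and then, are a little off and sometimes report something else, mostly with a low value. They report only what shows in the picture. A call takes as long as a camera call. They do not tell look-alikes from the thing itself.
- look_for(camera, name): "rect" ([left, top, right, bottom] in pixels, round what is visible of it).
The state is a dict: "time_s": time; "joints": joint angles; "joint_velocities": joint speeds; "tau": joint torques, N m; "ee_pos": TCP position; "ee_rot": TCP orientation; "ft_force": force on the tool from outside, world axes, zero at the start; "torque": the same for the moment, N m; "width": opening from 0.0 (shut) to 1.0 (fully open); "grip_force": force on a finger pad.
Only numpy, scipy, OpenCV 4.12 (cv2) and the standard library are available. Lean on these libraries where they do the work, as an engineer would, in place of code of your own. Each camera call takes 0.05 s, during which the arm holds its last target. There are 200 camera calls.

## Working session

There is one attempt and no reset: what is moved stays moved. The work goes in short steps, Python scripts to look and compute and a tool call to move; the robot and the scene stay as the last step left them, time stands still between calls to the robot, and variables do not carry over. Pictures are saved under pics/ and viewed, at most 14 in all, crops included, and the job is handed in when it is done.

Besides the shell and the picture viewer there is one more tool, called after "Request:" in YAML: its name, and indented under it one key for each argument. move_arm: Moves the arm, as the interface text tells. Its arguments: {"type":"object","properties":{"series":{"type":"array"},"newtons":{"type":"number"}},"required":["series"]}

```bash
ls; mkdir -p pics; cat > h.py <<'E'
import numpy as np, cv2
from rig import ctrl, viewer, workorder, look_for
from scipy.spatial.transform import Rotation as R
def model(c):
    m=viewer.camera_model(c); return m
def ray(c,u,v):
    m=model(c);K=np.array(m["K"]);T=np.array(m["world_from_camera"])
    d=np.linalg.inv(K)@[u,v,1]; d=np.array([d[0],-d[1],-d[2]])
    return T[:3,3],T[:3,:3]@d
def at_z(c,u,v,z):
    o,d=ray(c,u,v); return o+d*(z-o[2])/d[2]
def proj(c,p):
    m=model(c);K=np.array(m["K"]);T=np.array(m["world_from_camera"])
    q=T[:3,:3].T@(np.array(p)-T[:3,3]); q=K@[q[0],-q[1],-q[2]]
    return q[:2]/q[2]
def tri(p,q):
    A=[];b=[]
    (o1,d1),(o2,d2)=ray(*p),ray(*q)
    d1/=np.linalg.norm(d1);d2/=np.linalg.norm(d2)
    s=np.linalg.lstsq(np.c_[d1,-d2],o2-o1,rcond=None)[0]
    a,b=o1+s[0]*d1,o2+s[1]*d2
    return (a+b)/2,np.linalg.norm(a-b)
E
python3 - <<'E'
from h import *
np.set_printoptions(precision=3,suppress=True)
o=ctrl.get_obs();print({k:np.round(v,3) for k,v in o.items()})
for c in("top","side"):
    m=viewer.camera_model(c);print(c,m)
    im=viewer.camera(c);cv2.imwrite(f"pics/{c}0.png",im[:,:,::-1])
    for n in["dock","cassette","tab","paddle","tamper","cork_pad","coaster_a","butter_dish","tumbler","ejector_face"]:
        print(n,[(np.round(r["rect"]),round(r["conf"],2)) for r in look_for(c,n)])
E
```

```text
pics
{'time_s': np.float64(0.0), 'joints': array([-1.12 ,  0.69 , -0.195,  1.566,  0.157,  0.902, -0.215]), 'joint_velocities': array([-0.001,  0.002,  0.   , -0.001,  0.001, -0.   ,  0.001]), 'tau': array([ -0.   , -52.758,  -1.267, -15.343,  -0.053,   0.007,   0.   ]), 'ee_pos': array([0.253, 0.571, 0.221]), 'ee_rot': array([-0.65 , -3.073,  0.003]), 'ft_force': array([ 0.291,  0.885, -0.072]), 'torque': array([ 0.013, -0.011, -0.02 ]), 'grip_force': np.float64(0.0), 'width': np.float64(1.004)}
top {'K': array([[386.41 ,   0.   , 321.359],
       [  0.   , 386.41 , 204.269],
       [  0.   ,   0.   ,   1.   ]]), 'world_from_camera': array([[ 0.   ,  0.983, -0.185,  0.397],
       [-1.   , -0.001, -0.006, -0.04 ],
       [-0.007,  0.185,  0.983,  1.271],
       [ 0.   ,  0.   ,  0.   ,  1.   ]])}
dock [(array([287., 175., 403., 232.]), 0.78)]
cassette [(array([326., 187., 382., 218.]), 0.66), (array([436., 222., 456., 296.]), 0.42)]
tab [(array([328., 184., 384., 221.]), 0.94)]
paddle [(array([291., 246., 309., 263.]), 0.7), (array([384., 194., 405., 216.]), 0.54)]
tamper [(array([2
[... 895 characters left out ...]
0.37)]
tab [(array([370., 178., 393., 215.]), 0.65), (array([326., 193., 367., 248.]), 0.63)]
paddle [(array([341., 245., 362., 262.]), 0.72), (array([263., 257., 300., 282.]), 0.16)]
tamper [(array([270., 188., 287., 218.]), 0.9), (array([252., 171., 272., 205.]), 0.76), (array([384., 196., 409., 235.]), 0.64)]
cork_pad [(array([263., 258., 299., 284.]), 0.86), (array([384., 201., 410., 240.]), 0.62), (array([329., 205., 350., 208.]), 0.34)]
coaster_a [(array([296., 178., 320., 194.]), 0.79), (array([262., 226., 299., 242.]), 0.59)]
butter_dish [(array([292., 154., 307., 172.]), 0.69), (array([311., 187., 375., 272.]), 0.24)]
tumbler [(array([384., 200., 408., 237.]), 0.75)]
ejector_face []
```

```bash
python3 - <<'E'
import cv2
a=cv2.imread("pics/top0.png")[120:320,170:470];b=cv2.imread("pics/side0.png")[130:300,220:440]
cv2.imwrite("pics/t0c.png",cv2.resize(a,(800,533),interpolation=cv2.INTER_CUBIC))
cv2.imwrite("pics/s0c.png",cv2.resize(b,(770,595),interpolation=cv2.INTER_CUBIC))
E
```

```text
(no output)
```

View pics/t0c.png

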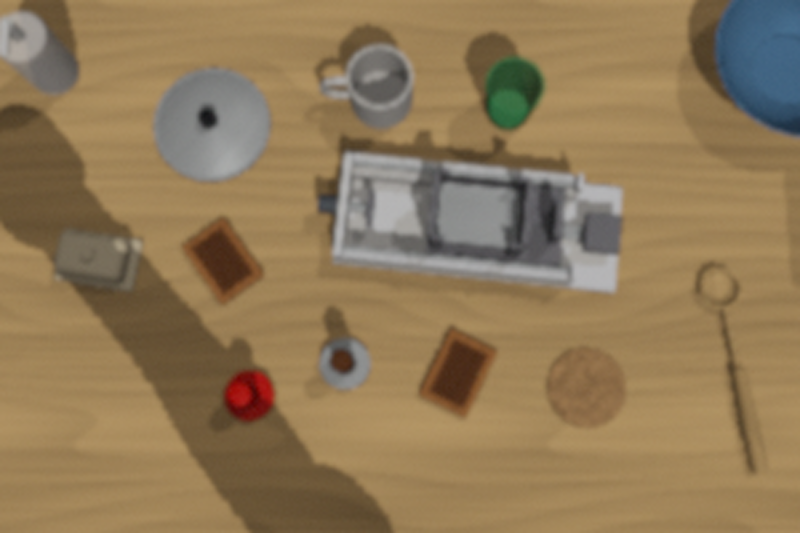

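View pics/s0c.png

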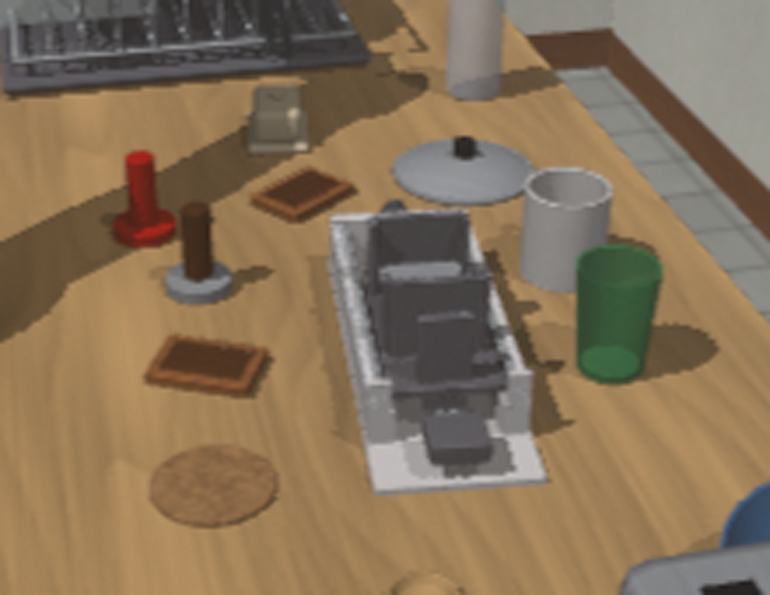

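The top picture shows two coasters (about px 253,217 and 342,259) and the grey tamper (299,256). The red look-alike is at 263,268, the cork pad at 389,265 and the dock between px 295 and 403. Its open end and paddle are on the right (world -y). The side view agrees. Next I'll check the full frame for more coasters and take precise measurements.

```bash
python3 - <<'E'
from h import *
np.set_printoptions(precision=4,suppress=True)
t=cv2.imread("pics/top0.png");s=cv2.imread("pics/side0.png")
# zoom collage of dock
a=cv2.resize(t[170:235,285:410],(800,416),interpolation=cv2.INTER_CUBIC)
cv2.imwrite("pics/dockt.png",a)
cv2.imwrite("pics/topfull.png",cv2.resize(t,(800,500),interpolation=cv2.INTER_CUBIC))
b=cv2.resize(s[182:275,310:395],(548,600),interpolation=cv2.INTER_CUBIC)
cv2.imwrite("pics/docks.png",b)
def seg(im,box):
    x0,y0,x1,y1=box;c=im[y0:y1,x0:x1];c=cv2.resize(c,None,fx=8,fy=8,interpolation=cv2.INTER_CUBIC)
    hsv=cv2.cvtColor(c,cv2.COLOR_BGR2HSV);lab=cv2.cvtColor(c,cv2.COLOR_BGR2LAB).astype(float)
    return c,hsv,lab
for cam,im,boxes in(("top",t,[(232,197,275,240),(320,238,362,282)]),("side",s,[(288,172,326,200),(256,222,303,247)])):
  for bx in boxes:
    c,h,l=seg(im,bx)
    bg=np.median(l[[0,-1]].reshape(-1,3),0); d=np.linalg.norm(l-bg,axis=2)
    g=(l[...,0]/255*1.0)
    sat=h[...,1].astype(float)
    v=sat; th,m=cv2.threshold(h[...,1],0,255,cv2.THRESH_OTSU)
    n,lab,st,ce=cv2.connectedComponentsWithStats(m); k=1+np.argmax(st[1:,4])
    cn,_=cv2.findContours((lab==k).astype(np.uint8),cv2.RETR_EXTERNAL,cv2.CHAIN_APPROX_NONE)
    cn=cn[0].reshape(-1,2)
    px=(cn+.5)/8-.5+[bx[0],bx[1]]
    if cam=="top":
        w=np.array([at_z(cam,u,vv,.012)[:2] for u,vv in px])
        r=cv2.minAreaRect((w*1000).astype(np.float32));print(cam,r,th)
    else:
        w=np.array([at_z(cam,u,vv,.012)[:2] for u,vv in px])
        r=cv2.minAreaRect((w*1000).astype(np.float32));print(cam,r,px.mean(0),th)
E
```

```text
top ((591.261962890625, 193.17916870117188), (91.26766204833984, 64.55952453613281), 36.212711334228516) 141.0
top ((453.8591003417969, -96.26454162597656), (64.97344970703125, 90.72322845458984), 63.76428985595703) 141.0
side ((589.816162109375, 182.7208251953125), (213.1259765625, 142.0836181640625), 77.55269622802734) [305.4873 184.707 ] 72.0Traceback (most recent call last):
  File "<stdin>", line 29, in <module>
  File "h.py", line 11, in at_z
    o,d=ray(c,u,v); return o+d*(z-o[2])/d[2]
        ~~~^^^^^^^
  File "h.py", line 7, in ray
    m=model(c);K=np.array(m["K"]);T=np.array(m["world_from_camera"])
  File "h.py", line 5, in model
    m=viewer.camera_model(c); return m
ValueError: time passes only in moves, steps and waits
```

View pics/topfull.png

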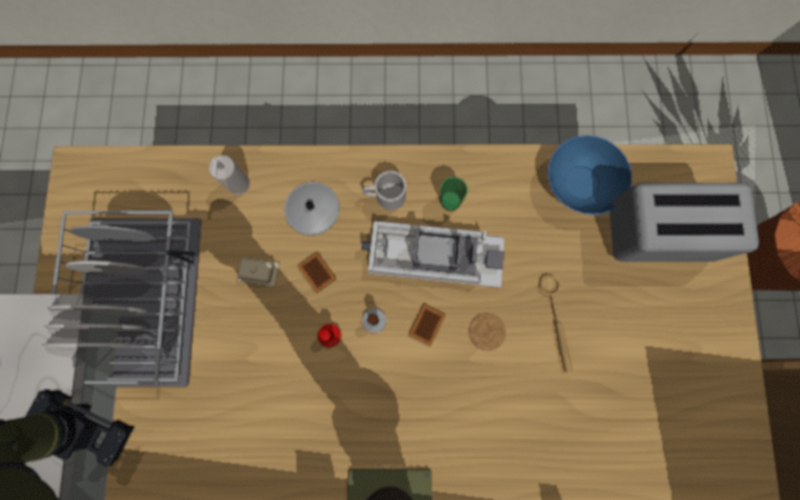

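View pics/dockt.png

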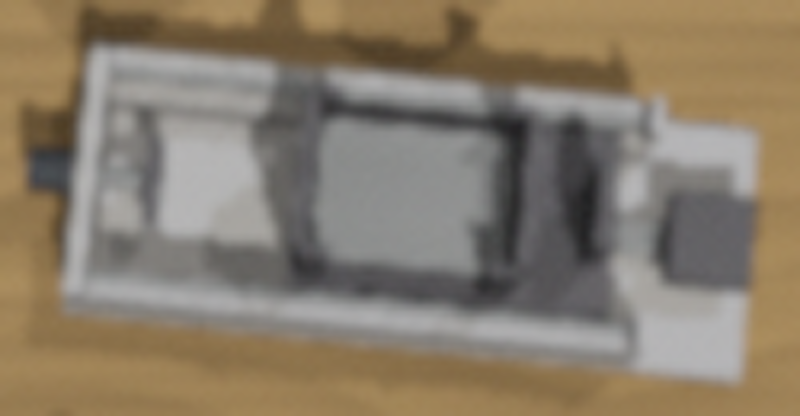

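View pics/docks.png

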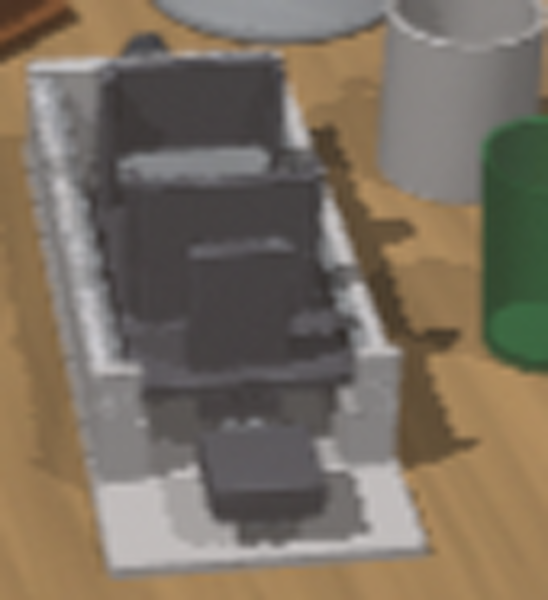

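```bash
python3 - <<'E'
import re
s=open('h.py').read()
s=s.replace('''def model(c):
    m=viewer.camera_model(c); return m''','''import pickle,os
if not os.path.exists("cam.pkl"): pickle.dump({c:viewer.camera_model(c) for c in("top","side")},open("cam.pkl","wb"))
CM=pickle.load(open("cam.pkl","rb"))
def model(c): return CM[c]''')
open('h.py','w').write(s)
E
python3 - <<'E'
from h import *
from scipy.optimize import least_squares
np.set_printoptions(precision=4,suppress=True)
T=lambda x,y:("top",285+x/6.4-.5,170+y/6.4-.5)
S=lambda x,y:("side",310+x/6.45-.5,182+y/6.45-.5)
for n,a,b in(("tab",T(573,175),S(243,247)),("paddle",T(712,242),S(262,460)),("home+x",T(93,45),S(283,52)),("home-x",T(63,310),S(30,62)),("base+x",T(757,130),S(427,548)),("base-x",T(740,380),S(112,572))):
    print(n,*tri(a,b))
# dock points (x,y,z): params cx,cy,yaw,yb
obs=[(T(93,45),(.065,.183,.056)),(T(63,310),(-.065,.183,.056)),(S(30,62),(-.065,.183,.056)),
(T(757,130),(.066,'b',.004)),(T(740,380),(-.066,'b',.004)),(S(427,548),(.066,'b',.004)),(S(112,572),(-.066,'b',.004)),
(T(712,242),(0,-.165,.04)),(S(262,460),(0,-.165,.04))]
def f(p,full=False):
    c,s=np.cos(p[2]),np.sin(p[2]);r=[]
    for o,m in obs:
        y=p[3] if m[1]=='b' else m[1]
        r+=list(proj(o[0],[p[0]+c*m[0]-s*y,p[1]+s*m[0]+c*y,m[2]])-o[1:])
    return np.array(r)
q=least_squares(f,[.5,0,-.09,-.17],loss="soft_l1");print(q.x,np.degrees(q.x[2]));print(q.fun.reshape(-1,2))
# detections
t=cv2.imread("pics/top0.png");s=cv2.imread("pics/side0.png")
def ell(im,box,fn):
    x0,y0,x1,y1=box;c=cv2.resize(im[y0:y1,x0:x1],None,fx=8,fy=8,interpolation=cv2.INTER_CUBIC)
    m=fn(c).astype(np.uint8);n,l,st,ce=cv2.connectedComponentsWithStats(m);k=1+np.argmax(st[1:,4])
    cn,_=cv2.findContours((l==k).astype(np.uint8),cv2.RETR_EXTERNAL,cv2.CHAIN_APPROX_NONE)
    e=cv2.minEnclosingCircle(cn[0]);b=cv2.boundingRect(cn[0]); 
    return np.array([b[0],b[1],b[0]+b[2],b[1]+b[3]])/8+np.array([x0,y0,x0,y0])-.5
low=lambda c:cv2.cvtColor(c,cv2.COLOR_BGR2HSV)[...,1]<70
b=ell(t,(284,240,315,272),low);print("foot top",b,at_z("top",(b[0]+b[2])/2,(b[1]+b[3])/2,.012))
b=ell(s,(262,200,292,222),low);print("foot side",b,at_z("side",(b[0]+b[2])/2,(b[1]+b[3])/2,.007))
print("handle top tri",tri(("top",(343-1)/2.667+170-.5,361/2.667+120-.5),("side",196/3.5+220-.5,210/3.5+130-.5)))
print("cork top",at_z("top",586/2.667+170-.5,387/2.667+120-.5,.004),"side",at_z("side",214/3.5+220-.5,484/3.5+130-.5,.004))
for nm,u in(("c1",((222,260),(303,193))),("c2",((458,371),(209,365)))):
    print(nm,tri(("top",u[0][0]/2.667+169.5,u[0][1]/2.667+119.5),("side",u[1][0]/3.5+219.5,u[1][1]/3.5+129.5)))
print("butter",at_z("top",207,219,.027),"red",at_z("top",263,268,.01))
E
```

```text
tab [ 0.6382 -0.1958  0.0912] 0.009112827330002852
paddle [ 0.6206 -0.2735  0.0363] 0.002243212003084095
home+x [0.7205 0.0402 0.0513] 0.002904502577620588
home-x [0.5877 0.0532 0.0535] 0.010704742429023155
base+x [ 0.6847 -0.305   0.0044] 0.0003659649434470656
base-x [ 0.5538 -0.2914  0.0037] 0.0011615804917956393
[ 0.6351 -0.132  -0.0987 -0.167 ] -5.656030431833364
[[-1.0946 -0.0191]
 [-0.8912 -2.0049]
 [-1.6299 -0.9059]
 [-0.1166  0.1793]
 [ 0.1333  0.0693]
 [-0.1033  0.0397]
 [-0.509   0.0415]
 [ 7.3151 -0.0065]
 [ 1.36    4.09  ]]
foot top [289.    246.25  308.75  265.875] [0.464  0.0407 0.012 ]
foot side [266.625 204.5   286.25  216.5  ] [0.4654 0.036  0.007 ]
handle top tri (array([0.4653, 0.0397, 0.0814]), np.float64(0.0025158053518065525))
cork top [ 0.4369 -0.2516  0.004 ] side [ 0.4372 -0.2555  0.004 ]
c1 (array([0.5932, 0.1955, 0.0052]), np.float64(0.0003088415518729638))
c2 (array([ 0.456 , -0.0964,  0.0052]), np.float64(0.0003910954031528727))
butter [0.5832 0.3405 0.027 ] red [0.426  0.1561 0.01  ]
```

```bash
cat >> h.py <<'E'
def delta(cur_p,cur_r,tp,yaw):
    """cur commanded pose -> dx dy dz az units; yaw=desired world angle (deg) of tool y, tool pointing down"""
    Rc=R.from_rotvec(cur_r); d=Rc.inv().apply(np.array(tp)-cur_p)/.5
    y=np.radians(yaw); Y=np.array([np.cos(y),np.sin(y),0]);Z=np.array([0,0,-1.]);X=np.cross(Y,Z)
    best=min((R.from_matrix(np.c_[s*X,s*Y,Z]) for s in(1,-1)),key=lambda q:(Rc.inv()*q).magnitude())
    a=(Rc.inv()*best).as_rotvec()/np.pi
    return np.round(d,4),np.round(a,4),best.as_rotvec()
E
python3 - <<'E'
from h import *
from scipy.optimize import least_squares
np.set_printoptions(precision=4,suppress=True)
T=lambda x,y:("top",285+x/6.4-.5,170+y/6.4-.5)
S=lambda x,y:("side",310+x/6.45-.5,182+y/6.45-.5)
obs=[(T(93,45),(.065,'h',.056)),(T(63,310),(-.065,'h',.056)),(S(30,62),(-.065,'h',.056)),
(T(757,130),(.066,'b',.004)),(T(740,380),(-.066,'b',.004)),(S(427,548),(.066,'b',.004)),(S(112,572),(-.066,'b',.004)),
(T(712,242),(0,-.165,.04)),(S(262,460),(0,-.165,.04)),(T(410,195),(0,'c',.069)),(S(243,247),(0,'t',.103)),(T(608,180),(0,'t',.103))]
def f(p):
    c,s=np.cos(p[2]),np.sin(p[2]);r=[]
    for o,m in obs:
        y={'b':p[3],'h':p[4],'c':p[5],'t':p[5]-.092}.get(m[1],m[1])
        r+=list(proj(o[0],[p[0]+c*m[0]-s*y,p[1]+s*m[0]+c*y,m[2]])-o[1:])
    return np.array(r)
q=least_squares(f,[.63,-.11,-.09,-.19,.155,-.02],loss="soft_l1",f_scale=.5);p=q.x;print(p,np.degrees(p[2]));print(q.fun.reshape(-1,2))
c,s=np.cos(p[2]),np.sin(p[2])
y=p[5]-.092;print("tab",p[0]-s*y,p[1]+c*y)
o=ctrl.get_obs()
t=np.array([p[0]-s*y,p[1]+c*y,.16])
print(delta(o["ee_pos"],o["ee_rot"],t,90+np.degrees(p[2])))
E
```

```text
[ 0.638  -0.11   -0.0991 -0.1891  0.1572 -0.0098] -5.6758741662006855
[[ 0.0357 -0.1589]
 [ 0.2471 -2.1508]
 [-1.2627 -0.4059]
 [-0.1171 -0.0248]
 [ 0.1191 -0.144 ]
 [ 0.1513  0.01  ]
 [-0.249   0.0003]
 [ 0.4601 -0.8799]
 [ 0.1024 -0.9523]
 [ 0.3741  0.1101]
 [-0.3227 -0.6701]
 [-0.0545  3.155 ]]
tab 0.6279635025322948 -0.21132210162452156
(array([-1.3196, -1.1281,  0.1243]), array([ 0.    , -0.    , -0.1011]), array([0.1555, 3.1377, 0.    ]))
```

Request:
move_arm:
  series:
    - {"gripper": -1,"dx": -0.06,"dy": -0.051,"dz": 0,"ax": 0,"ay": 0,"az": 0}
    - {"gripper": -1,"dx": -0.12,"dy": -0.102,"dz": 0,"ax": 0,"ay": 0,"az": 0}
    - {"gripper": -1,"dx": -0.18,"dy": -0.153,"dz": 0,"ax": 0,"ay": 0,"az": 0}
    - {"gripper": -1,"dx": -0.24,"dy": -0.204,"dz": 0,"ax": 0,"ay": 0,"az": 0}
    - {"gripper": -1,"dx": -0.3,"dy": -0.255,"dz": 0,"ax": 0,"ay": 0,"az": 0}

```text
time_s: 1.52
ee_pos: [0.3391, 0.3926, 0.2224]
ee_rot: [0.649, 3.073, 0.001]
ft_force: [0.3, 0.7, 0.5]
width: 1.002
grip_force: 0.0
```

Request:
move_arm:
  series:
    - {"gripper": -1,"dx": -0.06,"dy": -0.051,"dz": 0,"ax": 0,"ay": 0,"az": 0}
    - {"gripper": -1,"dx": -0.12,"dy": -0.102,"dz": 0,"ax": 0,"ay": 0,"az": 0}
    - {"gripper": -1,"dx": -0.18,"dy": -0.153,"dz": 0,"ax": 0,"ay": 0,"az": 0}
    - {"gripper": -1,"dx": -0.24,"dy": -0.204,"dz": 0,"ax": 0,"ay": 0,"az": 0}
    - {"gripper": -1,"dx": -0.3,"dy": -0.255,"dz": 0,"ax": 0,"ay": 0,"az": 0}

```text
time_s: 1.93
ee_pos: [0.4248, 0.2152, 0.2225]
ee_rot: [0.649, 3.073, 0.001]
ft_force: [0.7, 0.1, 0.1]
width: 0.998
grip_force: 0.0
```

Request:
move_arm:
  series:
    - {"gripper": -1,"dx": -0.06,"dy": -0.051,"dz": 0,"ax": 0,"ay": 0,"az": 0}
    - {"gripper": -1,"dx": -0.12,"dy": -0.102,"dz": 0,"ax": 0,"ay": 0,"az": 0}
    - {"gripper": 0,"dx": -0.18,"dy": -0.153,"dz": 0,"ax": 0,"ay": 0,"az": 0}
    - {"gripper": 0.5,"dx": -0.24,"dy": -0.204,"dz": 0,"ax": 0,"ay": 0,"az": 0}
    - {"gripper": 0.5,"dx": -0.3,"dy": -0.255,"dz": 0,"ax": 0,"ay": 0,"az": 0}

```text
time_s: 2.35
ee_pos: [0.5104, 0.0377, 0.2224]
ee_rot: [0.65, 3.073, 0.001]
ft_force: [0.5, 0.6, 0.1]
width: 0.798
grip_force: 0.0
```

Request:
move_arm:
  series:
    - {"gripper": 0.5,"dx": -0.06,"dy": -0.051,"dz": 0,"ax": 0,"ay": 0,"az": -0.034}
    - {"gripper": 0.5,"dx": -0.12,"dy": -0.102,"dz": 0,"ax": 0,"ay": 0,"az": -0.068}
    - {"gripper": 0.5,"dx": -0.18,"dy": -0.153,"dz": 0,"ax": 0,"ay": 0,"az": -0.101}
    - {"gripper": 0.5,"dx": -0.24,"dy": -0.204,"dz": 0,"ax": 0,"ay": 0,"az": -0.101}
    - {"gripper": 0.5,"dx": -0.3,"dy": -0.255,"dz": 0,"ax": 0,"ay": 0,"az": -0.101}

```text
time_s: 2.77
ee_pos: [0.5957, -0.14, 0.2223]
ee_rot: [0.157, 3.137, 0.001]
ft_force: [-0.0, 0.6, -0.3]
width: 0.419
grip_force: 0.0
```

```bash
python3 - <<'E'
from h import *
np.set_printoptions(precision=4,suppress=True)
o=ctrl.get_obs();print(o["ee_pos"],o["ee_rot"],o["width"],o["joints"])
print(delta(o["ee_pos"],o["ee_rot"],[.628,-.211,.16],84.32))
E
```

```text
[ 0.5957 -0.14    0.2223] [0.1568 3.1373 0.0006] 0.4190907222914785 [ 0.3651  0.6866 -0.3741  1.6013  0.2973  0.91    1.3555]
(array([-0.0784, -0.1349,  0.1247]), array([ 0.0001,  0.0001, -0.0002]), array([0.1557, 3.1377, 0.    ]))
```

Request:
move_arm:
  series:
    - {"gripper": 0.5,"dx": -0.04,"dy": -0.067,"dz": 0.04,"ax": 0,"ay": 0,"az": 0}
    - {"gripper": 0.5,"dx": -0.078,"dy": -0.135,"dz": 0.08,"ax": 0,"ay": 0,"az": 0}
    - {"gripper": 0.5,"dx": -0.078,"dy": -0.135,"dz": 0.14,"ax": 0,"ay": 0,"az": 0}
    - {"gripper": 0.5,"dx": -0.078,"dy": -0.135,"dz": 0.17,"ax": 0,"ay": 0,"az": 0}
    - {"gripper": 0.5,"dx": -0.078,"dy": -0.135,"dz": 0.17,"ax": 0,"ay": 0,"az": 0}

```text
time_s: 3.18
ee_pos: [0.6243, -0.2093, 0.1328]
ee_rot: [-0.158, -3.13, -0.002]
ft_force: [-0.9, -0.1, 0.4]
width: 0.252
grip_force: 0.0
```

```bash
cat >> h.py <<'E'
def snap(c,box,f,name):
    im=viewer.camera(c);cv2.imwrite(f"pics/{name}_full.png",im[:,:,::-1])
    x0,y0,x1,y1=box
    return cv2.resize(im[y0:y1,x0:x1,::-1],None,fx=f,fy=f,interpolation=cv2.INTER_CUBIC)
def side_by(a,b,name):
    h=max(a.shape[0],b.shape[0]);p=lambda i:cv2.copyMakeBorder(i,0,h-i.shape[0],0,0,cv2.BORDER_CONSTANT)
    cv2.imwrite(f"pics/{name}.png",np.hstack([p(a),p(b)]))
E
python3 - <<'E'
from h import *
np.set_printoptions(precision=4,suppress=True)
o=ctrl.get_obs();print(o["ee_pos"],o["width"],[proj(c,o["ee_pos"]+[0,0,-.008]) for c in("top","side")])
side_by(snap("top",(330,165,410,240),5,"t1"),snap("side",(310,150,390,260),5,"s1"),"v1")
E
```

```text
[ 0.6243 -0.2093  0.1328] 0.2516009170956691 [array([379.8415, 200.5607]), array([345.5935, 211.9732])]
```

View pics/v1.png

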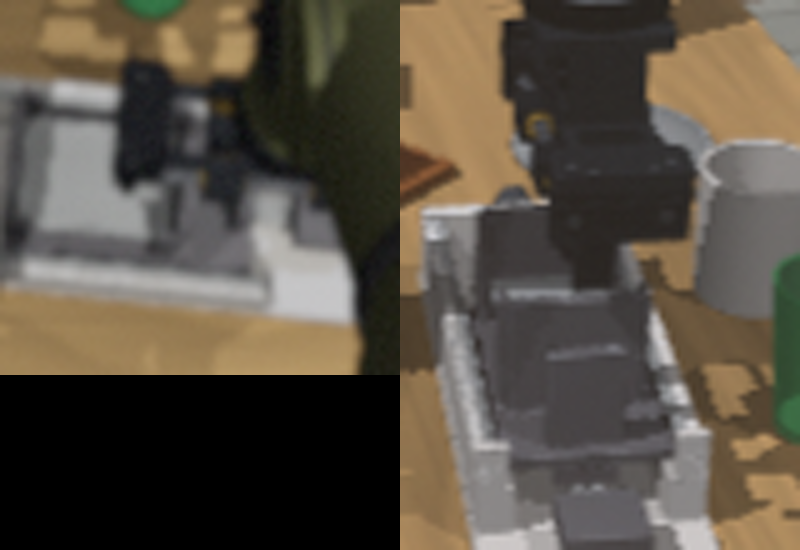

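Request:
move_arm:
  series:
    - {"gripper": 0.5,"dx": 0,"dy": 0,"dz": 0,"ax": 0,"ay": 0,"az": 0}
    - {"gripper": 0.5,"dx": 0,"dy": 0,"dz": 0,"ax": 0,"ay": 0,"az": 0}

```text
time_s: 3.45
ee_pos: [0.6286, -0.2083, 0.1392]
ee_rot: [0.155, 3.134, -0.001]
ft_force: [-0.4, -0.3, -0.4]
width: 0.25
grip_force: 0.0
```

```bash
python3 - <<'E'
from h import *
np.set_printoptions(precision=4,suppress=True)
o=ctrl.get_obs();print(o["ee_pos"],o["ee_rot"],o["width"])
Rm=R.from_rotvec(o["ee_rot"]);boxes={"top":(320,150,420,250),"side":(310,150,390,250)};ims=[]
for c in("top","side"):
    b=boxes[c];f=4 if c=="top" else 5
    a=snap(c,b,f,c+"2")
    for s in(1,-1):
        pts=[proj(c,o["ee_pos"]+Rm.apply([x,s*y,.008])) for x,y in((-.009,.011),(.009,.011),(.009,.0285),(-.009,.0285))]
        q=np.array([((p+.5-[b[0],b[1]])*f) for p in pts],int)
        cv2.polylines(a,[q],True,(0,255,0) if s>0 else (0,0,255),1)
    cs,sn=np.cos(-.0991),np.sin(-.0991)
    tb=[]
    for x,y in((-.022,-.005),(.022,-.005),(.022,.005),(-.022,.005)):
        yy=y-.0098-.092; tb.append((proj(c,[.638+cs*x-sn*yy,-.110+sn*x+cs*yy,.103])+.5-[b[0],b[1]])*f)
    cv2.polylines(a,[np.array(tb,int)],True,(255,0,255),1)
    ims.append(a)
side_by(*ims,"v2")
E
```

```text
[ 0.6286 -0.2083  0.1392] [ 0.1546  3.1345 -0.0005] 0.2495468710740574
```

View pics/v2.png

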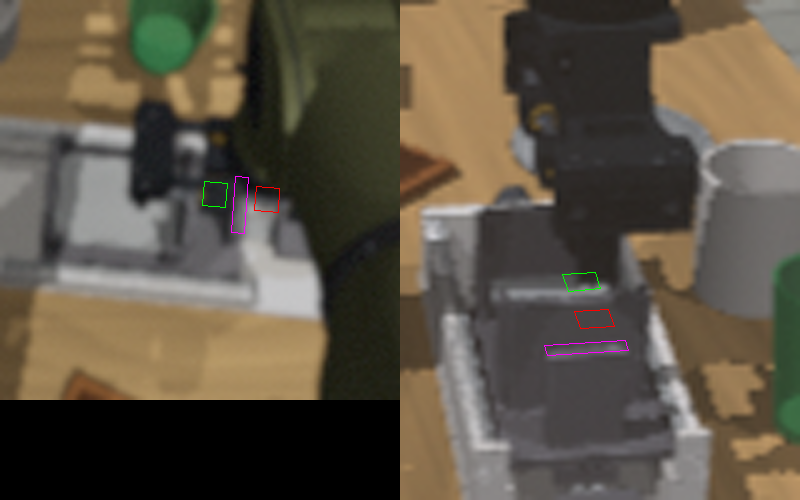

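```bash
python3 - <<'E'
from h import *
np.set_printoptions(precision=1,suppress=True)
o=ctrl.get_obs();Rm=R.from_rotvec(o["ee_rot"])
for c,b,f,off in(("top",(320,150),4,0),("side",(310,150),5,400)):
  for n,l in(("body bottom",-.056),("body up",-.12)):
    for x in(-.0375,.0375):
      for y in(-.0935,.0935):
        print(c,n,x,y,(proj(c,o["ee_pos"]+Rm.apply([x,y,l]))-b)*f+[off,0])
im=cv2.imread("pics/side2_full.png")[195:225,335:365].max(2)
print(im[:, ::2])
E
```

```text
top body bottom -0.0375 -0.0935 [386.5 139.2]
top body bottom -0.0375 0.0935 [125.3 114.6]
top body bottom 0.0375 -0.0935 [380.7 242.4]
top body bottom 0.0375 0.0935 [116.3 216.9]
top body up -0.0375 -0.0935 [408.9 117.2]
top body up -0.0375 0.0935 [131.8  91.1]
top body up 0.0375 -0.0935 [403.1 226.3]
top body up 0.0375 0.0935 [122.4 199.4]
side body bottom -0.0375 -0.0935 [697.9 278.1]
side body bottom -0.0375 0.0935 [625.5 111.2]
side body bottom 0.0375 -0.0935 [545.5 287.7]
side body bottom 0.0375 0.0935 [492.6 118.5]
side body up -0.0375 -0.0935 [705.2 160.9]
side body up -0.0375 0.0935 [629.9   5.3]
side body up 0.0375 -0.0935 [548.2 169.9]
side body up 0.0375 0.0935 [493.5  12.1]
[[ 63  63  60  46  44  44  43  43  44  44  42  44  44  46  46]
 [ 63  63  62  46  45  45  44  43  45  45  64  88  86  90  84]
 [ 64  62  64  53  44  45  41  41  41  50 122 175 167 163 142]
 [ 63  62  63  64  46  43  42  43  42  53 131 173 148 143 143]
 [ 63  64  64  63  48  44  42  42  41  52 120 162 148 145 144]
 [ 63  62  63  63  56  44  44  42  42  51 119 145 150 141 144]
 [ 63  64  63  63  61  48 
[... 786 characters left out ...]
8  99]
 [ 67  67  71  71  72  72  70  72  71  71  71  63  84 184  98]
 [ 66  67  70  71  71  71  70  71  70  71  71  63 104 202 105]
 [ 66  68  72  72  72  71  71  71  72  72  72  69  96 204 128]
 [ 67  69  71  71  71  71  71  71  72  71  72  72  81 201 137]
 [ 67  70  71  71  71  73  73  76  78  79  72  72  81 190 166]
 [ 68  72  69  74  77  86  86  96 106 112  78  72  95 172 182]
 [ 67  74  80 102 101  98  97  98 100 103  88  74  97 165 194]
 [ 67  72  90 103  98  87  83  73  71  69  70  78  97 156 202]
 [ 70  72  75  73  73  72  72  72  71  72  71  71  83 141 191]
 [ 70  72  73  72  73  72  72  71  73  71  71  70  63 116 112]
 [ 71  71  72  73  73  73  72  72  72  72  74  70  61  79 111]]
```

```bash
python3 - <<'E'
from h import *
im=cv2.imread("pics/top2_full.png")[172:212,350:396].max(2)
np.set_printoptions(linewidth=250)
print(im[::1, ::1][:, :])
E
```

```text
[[167 166 166 ...  95  84  80]
 [164 162 164 ...  96  86  81]
 [158 158 158 ...  98  89  80]
 ...
 [157 159 160 ... 114 110  94]
 [153 155 158 ... 113 113 100]
 [137 139 143 ... 115 114 104]]
```

```bash
python3 - <<'E'
import cv2
im=cv2.imread("pics/top2_full.png")[170:214,350:398].max(2)
for i,r in enumerate(im): print(170+i,' '.join('%3d'%v for v in r))
E
```

```text
170 136 136 137 133 122 109 101 101 101 100 104 130 163 180 182 169 145 130 126 129 128 132 151 173 178 179 179 180 177 164 127  71  24  21  16  20  33  37  35  36  61  86  92  89  78  79  91  93
171 160 161 160 155 140 116 102 102 101 103 109 133 163 181 185 174 150 130 127 125 126 132 152 176 185 185 184 185 181 165 120  59  22  14  14  27  35  37  32  38  59  83  94  90  82  81  90  94
172 167 166 166 159 141 115 100 100 100 102 109 128 156 177 182 175 154 132 124 125 124 129 150 174 183 183 183 183 178 158 107  48  16  13  12  23  30  35  33  34  59  84  96  95  84  80  91  88
173 164 162 164 157 140 109  95  93  96  98 108 123 147 171 179 175 162 139 124 120 121 127 147 170 179 179 178 178 176 155 108  52  18  16  21  24  34  34  33  33  58  84  98  96  86  81  88  80
174 158 158 158 151 132  95  75  76  81  88  95 109 132 162 175 177 169 148 128 119 120 125 146 168 178 178 177 176 171 151 105  45  19  12  20  24  34  33  29  35  56  84  98  98  89  80  79  68
175 156 155 151 138 109  69  48  52  53  58  65  77 106 147 172 178 176 162 137 124 121 127 148 170 179 178 179 177 166 
[... 6823 characters left out ...]
  97  98  97  96  88  72  64  72  86 109 140 166 175 173 172 164 142 110  82  87 106 116 115 113 113 100  72  44
211 137 139 143 145 148 144 141 138 134 122  98  88  89  83  74  76  85  90  91  96  97  97  98  97  93  85  83  90 101 119 151 176 183 183 180 174 158 133 101  91 107 113 115 115 114 104  80  49
212 113 112 116 118 120 121 122 125 123 111  90  82  87  89  84  84  86  90  94  97  98  99  97  97  98  98 102 106 112 124 149 175 186 186 183 181 174 159 122  97 105 112 111 111 113 109  91  58
213  98  97  99 102 103 104 105 107 102  86  70  66  76  78  80  84  87  95  97  96  98  97  98  97 101 105 112 113 115 120 140 169 187 191 187 184 182 168 137 110 106 109 109 111 110 108  97  69
```

```bash
python3 - <<'E'
from h import *
np.set_printoptions(precision=4,suppress=True,linewidth=220)
im=cv2.imread("pics/top0.png").max(2)
for r in (190,193,196,199,202,205): print(r,' '.join('%3d'%v for v in im[r,330:405]))
for u in (370,372,376,378,379,380): print(u,at_z("top",u,197,.103),at_z("top",u,197,.043))
print(proj("top",[.397,-.04,0]))
E
```

```text
190  92  95  97  98 101 113 131 141 142 142 139 136 135 135 136 135 136 138 138 137 130 125 120 117 112 112 111 112 111 106  92  83  67  50  42  36  42  67  89  96  93  89  75  60  54  60  76  94 102 104 105 113 127 137 129 114 127 158 173 177 178 176 174 174 173 172 172 170 168 168 169 164 163 162 163
193  96  93  96  96 107 131 140 139 139 142 140 140 141 141 143 144 143 142 142 142 144 145 145 144 146 146 143 138 131 127 127 125 113  87  67  47  52  77  99 106 103  93  76  64  64  66  75  89  96  97 101 108 125 142 147 148 157 170 178 180 180 181 181 182 182 182 182 182 181 180 182 181 176 170 165
196  94  92  95  94 103 130 139 140 140 140 140 140 140 141 141 142 141 141 142 141 142 144 144 143 144 144 144 143 142 136 128 114  92  75  64  49  69  94 102 102 100  92  75  64  65  66  60  60  73  91 105 124 147 162 168 161 146 135 130 132 136 141 145 144 146 143 144 144 146 159 175 179 177 169 165
199  99  98 101 104 114 132 139 140 141 141 141 142 141 141 143 143 142 142 144 143 144 143 144 144 145 145 145 145 144 141 128 113  88  73  65  50  68  93 100  96  96  90  74  62  60  54 
[... 379 characters left out ...]
  98 100 101 102 103 102 102 108 129 148
205  92  96  90  88 110 134 142 142 143 142 143 143 145 144 144 144 145 145 145 146 145 146 146 147 145 146 145 136 119 105  93  88  78  66  49  55  81  98 103  93  87  85  79  67  52  43  38  56  82 100 110 122 138 141 140 138 129 111  83  71  89  99 100 100  99  99 100 102 102 102 103 103 114 137 154
370 [ 0.6399 -0.1826  0.103 ] [ 0.6523 -0.1899  0.043 ]
372 [ 0.6399 -0.1887  0.103 ] [ 0.6523 -0.1964  0.043 ]
376 [ 0.6399 -0.201   0.103 ] [ 0.6523 -0.2093  0.043 ]
378 [ 0.6398 -0.2072  0.103 ] [ 0.6523 -0.2158  0.043 ]
379 [ 0.6398 -0.2103  0.103 ] [ 0.6523 -0.219   0.043 ]
380 [ 0.6398 -0.2134  0.103 ] [ 0.6523 -0.2223  0.043 ]
[323.8533 277.1556]
```

Request:
move_arm:
  series:
    - {"gripper": 0.5,"dx": 0,"dy": -0.013,"dz": 0,"ax": 0,"ay": 0,"az": 0}
    - {"gripper": 0.5,"dx": 0,"dy": -0.013,"dz": 0.02,"ax": 0,"ay": 0,"az": 0}
    - {"gripper": 0.5,"dx": 0,"dy": -0.013,"dz": 0.04,"ax": 0,"ay": 0,"az": 0}
    - {"gripper": 0.5,"dx": 0,"dy": -0.013,"dz": 0.055,"ax": 0,"ay": 0,"az": 0}
    - {"gripper": 0.5,"dx": 0,"dy": -0.013,"dz": 0.055,"ax": 0,"ay": 0,"az": 0}

```text
time_s: 3.97
ee_pos: [0.6248, -0.2148, 0.1069]
ee_rot: [-0.156, -3.133, -0.002]
ft_force: [-0.8, -0.1, -0.4]
width: 0.251
grip_force: 0.0
```

Request:
move_arm:
  series:
    - {"gripper": 0.5,"dx": 0,"dy": 0,"dz": 0.01,"ax": 0,"ay": 0,"az": 0}
    - {"gripper": 0.5,"dx": 0,"dy": 0,"dz": 0.02,"ax": 0,"ay": 0,"az": 0}
    - {"gripper": 0.5,"dx": 0,"dy": 0,"dz": 0.03,"ax": 0,"ay": 0,"az": 0}
    - {"gripper": 0.5,"dx": 0,"dy": 0,"dz": 0.03,"ax": 0,"ay": 0,"az": 0}

```text
time_s: 4.3
ee_pos: [0.626, -0.215, 0.0935]
ee_rot: [-0.156, -3.136, -0.001]
ft_force: [0.4, 0.4, 0.1]
width: 0.25
grip_force: 0.0
```

```bash
python3 - <<'E'
from h import *
np.set_printoptions(precision=4,suppress=True)
o=ctrl.get_obs();print(o["ee_pos"],o["ee_rot"],o["ft_force"],[proj(c,o["ee_pos"]+[0,0,-.008]) for c in("top","side")])
side_by(snap("top",(330,165,410,240),5,"t3"),snap("side",(310,150,390,260),5,"s3"),"v3")
E
```

```text
[ 0.626  -0.215   0.0935] [-0.1557 -3.136  -0.0007] [0.3618 0.4483 0.1476] [array([379.8397, 202.4841]), array([346.3146, 225.3778])]
```

View pics/v3.png

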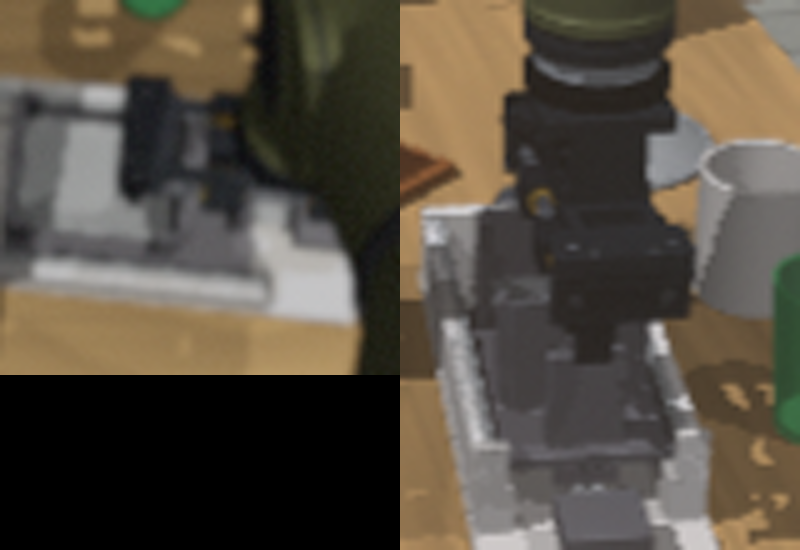

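Request:
move_arm:
  series:
    - {"gripper": 0.5,"dx": 0,"dy": 0,"dz": 0.01,"ax": 0,"ay": 0,"az": 0}
    - {"gripper": 0.5,"dx": 0,"dy": 0,"dz": 0.02,"ax": 0,"ay": 0,"az": 0}
    - {"gripper": 0.5,"dx": 0,"dy": 0,"dz": 0.03,"ax": 0,"ay": 0,"az": 0}
    - {"gripper": 0.5,"dx": 0,"dy": 0,"dz": 0.03,"ax": 0,"ay": 0,"az": 0}

```text
time_s: 4.73
ee_pos: [0.6258, -0.2151, 0.0784]
ee_rot: [-0.156, -3.136, -0.001]
ft_force: [0.0, 0.1, -0.3]
width: 0.25
grip_force: 0.0
```

Request:
move_arm:
  series:
    - {"gripper": 0.75,"dx": 0,"dy": 0,"dz": 0,"ax": 0,"ay": 0,"az": 0}
    - {"gripper": 0.9,"dx": 0,"dy": 0,"dz": 0,"ax": 0,"ay": 0,"az": 0}
    - {"gripper": 1,"dx": 0,"dy": 0,"dz": 0,"ax": 0,"ay": 0,"az": 0}
    - {"gripper": 1,"dx": 0,"dy": 0,"dz": 0,"ax": 0,"ay": 0,"az": 0}
    - {"gripper": 1,"dx": 0,"dy": 0,"dz": 0,"ax": 0,"ay": 0,"az": 0}
  newtons: 30

```text
time_s: 5.15
ee_pos: [0.6265, -0.2152, 0.0796]
ee_rot: [-0.156, -3.137, -0.0]
ft_force: [-0.2, 0.4, -1.9]
width: 0.103
grip_force: 30.0
```

Request:
move_arm:
  series:
    - {"gripper": 1,"dx": 0,"dy": 0.03,"dz": 0,"ax": 0,"ay": 0,"az": 0}
    - {"gripper": 1,"dx": 0,"dy": 0.06,"dz": 0,"ax": 0,"ay": 0,"az": 0}
    - {"gripper": 1,"dx": 0,"dy": 0.09,"dz": 0,"ax": 0,"ay": 0,"az": 0}
    - {"gripper": 1,"dx": 0,"dy": 0.12,"dz": 0,"ax": 0,"ay": 0,"az": 0}
    - {"gripper": 1,"dx": 0,"dy": 0.15,"dz": 0,"ax": 0,"ay": 0,"az": 0}
  newtons: 40

```text
time_s: 5.57
ee_pos: [0.6343, -0.1385, 0.08]
ee_rot: [0.153, 3.138, -0.001]
ft_force: [-2.1, -8.5, 5.0]
width: 0.105
grip_force: 40.0
```

Request:
move_arm:
  series:
    - {"gripper": 1,"dx": 0,"dy": 0.01,"dz": 0,"ax": 0,"ay": 0,"az": 0}
    - {"gripper": 1,"dx": 0,"dy": 0.02,"dz": 0,"ax": 0,"ay": 0,"az": 0}
    - {"gripper": 1,"dx": 0,"dy": 0.03,"dz": 0,"ax": 0,"ay": 0,"az": 0}
    - {"gripper": 1,"dx": 0,"dy": 0.04,"dz": 0,"ax": 0,"ay": 0,"az": 0}
    - {"gripper": 1,"dx": 0,"dy": 0.045,"dz": 0,"ax": 0,"ay": 0,"az": 0}

```text
time_s: 5.98
ee_pos: [0.636, -0.1222, 0.0807]
ee_rot: [-0.159, -3.137, 0.011]
ft_force: [-2.3, -9.6, 5.6]
width: 0.106
grip_force: 40.0
```

Request:
move_arm:
  series:
    - {"gripper": 1,"dx": 0,"dy": 0.008,"dz": 0,"ax": 0,"ay": 0,"az": 0}
    - {"gripper": 1,"dx": 0,"dy": 0.016,"dz": 0,"ax": 0,"ay": 0,"az": 0}
    - {"gripper": 1,"dx": 0,"dy": 0.024,"dz": 0,"ax": 0,"ay": 0,"az": 0}
    - {"gripper": 1,"dx": 0,"dy": 0.024,"dz": 0,"ax": 0,"ay": 0,"az": 0}

```text
time_s: 6.32
ee_pos: [0.6364, -0.1117, 0.0802]
ee_rot: [-0.16, -3.136, 0.014]
ft_force: [-2.2, -10.7, 1.3]
width: 0.108
grip_force: 40.0
```

Request:
move_arm:
  series:
    - {"gripper": 1,"dx": 0,"dy": 0.008,"dz": 0,"ax": 0,"ay": 0,"az": 0}
    - {"gripper": 1,"dx": 0,"dy": 0.012,"dz": 0,"ax": 0,"ay": 0,"az": 0}
    - {"gripper": 1,"dx": 0,"dy": 0.012,"dz": 0,"ax": 0,"ay": 0,"az": 0}

```text
time_s: 6.57
ee_pos: [0.6363, -0.1116, 0.0805]
ee_rot: [-0.166, -3.135, 0.025]
ft_force: [-2.5, -17.7, 5.8]
width: 0.107
grip_force: 40.0
```

Request:
move_arm:
  series:
    - {"gripper": 1,"dx": 0,"dy": -0.01,"dz": 0,"ax": 0,"ay": 0,"az": 0}
    - {"gripper": 1,"dx": 0,"dy": -0.02,"dz": 0,"ax": 0,"ay": 0,"az": 0}
    - {"gripper": 1,"dx": 0,"dy": -0.025,"dz": 0,"ax": 0,"ay": 0,"az": 0}
    - {"gripper": 1,"dx": 0,"dy": -0.025,"dz": 0,"ax": 0,"ay": 0,"az": 0}

```text
time_s: 6.9
ee_pos: [0.6359, -0.1158, 0.0797]
ee_rot: [-0.159, -3.136, 0.007]
ft_force: [-2.5, -7.9, 1.3]
width: 0.102
grip_force: 40.0
```

Request:
move_arm:
  series:
    - {"gripper": 0.6,"dx": 0,"dy": 0,"dz": 0,"ax": 0,"ay": 0,"az": 0}
    - {"gripper": 0.5,"dx": 0,"dy": 0,"dz": 0,"ax": 0,"ay": 0,"az": 0}
    - {"gripper": 0.5,"dx": 0,"dy": 0,"dz": 0,"ax": 0,"ay": 0,"az": 0}
    - {"gripper": 0.5,"dx": 0,"dy": 0,"dz": 0,"ax": 0,"ay": 0,"az": 0}

```text
time_s: 7.23
ee_pos: [0.6375, -0.1106, 0.0799]
ee_rot: [0.153, 3.137, 0.003]
ft_force: [0.1, 0.4, 0.3]
width: 0.252
grip_force: 0.0
```

```bash
python3 - <<'E'
from h import *
np.set_printoptions(precision=4,suppress=True)
o=ctrl.get_obs();print(o["ee_pos"],o["ee_rot"],o["joints"],o["width"])
E
```

```text
[ 0.6375 -0.1106  0.0799] [0.1532 3.1369 0.0031] [ 0.2588  0.9067 -0.2955  1.5984  0.3651  0.6904  1.2602] 0.25170036904124565
```

Request:
move_arm:
  series:
    - {"gripper": 0.5,"dx": 0,"dy": 0,"dz": -0.06,"ax": 0,"ay": 0,"az": 0}
    - {"gripper": 0.5,"dx": 0,"dy": 0,"dz": -0.13,"ax": 0,"ay": 0,"az": 0}
    - {"gripper": -0.5,"dx": 0,"dy": 0,"dz": -0.2,"ax": 0,"ay": 0,"az": 0}
    - {"gripper": -1,"dx": 0,"dy": 0,"dz": -0.28,"ax": 0,"ay": 0,"az": 0}
    - {"gripper": -1,"dx": 0,"dy": 0,"dz": -0.28,"ax": 0,"ay": 0,"az": 0}

```text
time_s: 7.65
ee_pos: [0.6422, -0.1113, 0.2282]
ee_rot: [0.154, 3.122, 0.002]
ft_force: [0.6, -0.5, 0.3]
width: 0.455
grip_force: 0.0
```

```bash
cat >> h.py <<'E'
def go(t,yaw):
    o=ctrl.get_obs();print("now",np.round(o["ee_pos"],4),np.round(o["joints"],2));d=delta(o["ee_pos"],o["ee_rot"],t,yaw);print("shift",d[0],"turn",d[1], "rows",np.linalg.norm(d[0])*.5/.0417,np.linalg.norm(d[1])*180/7.16)
E
python3 - <<'E'
from h import *
go([.454,-.0963,.12],63.8)
print([(r["rect"],r["conf"]) for r in look_for("side","cassette")] if viewer.camera("side") is not None else 0)
im=snap("top",(232,197,275,240),1,"t4")
E
```

```text
now [ 0.6422 -0.1113  0.2282] [ 0.29  0.73 -0.36  1.48  0.29  0.97  1.33]
shift [ 0.3809 -0.0076  0.2106] turn [0.0015 0.0047 0.1141] rows 5.2195462086140925 2.87111591942307
[([317.8, 176.2, 356.8, 231.2], 0.79)]
```

Request:
move_arm:
  series:
    - {"gripper": -1,"dx": 0.076,"dy": -0.002,"dz": 0,"ax": 0,"ay": 0,"az": 0.03}
    - {"gripper": -1,"dx": 0.152,"dy": -0.004,"dz": 0,"ax": 0,"ay": 0,"az": 0.06}
    - {"gripper": -1,"dx": 0.228,"dy": -0.006,"dz": 0,"ax": 0,"ay": 0,"az": 0.09}
    - {"gripper": -1,"dx": 0.304,"dy": -0.008,"dz": 0,"ax": 0,"ay": 0,"az": 0.114}
    - {"gripper": -1,"dx": 0.38,"dy": -0.008,"dz": 0,"ax": 0,"ay": 0,"az": 0.114}

```text
time_s: 8.22
ee_pos: [0.4442, -0.0974, 0.2182]
ee_rot: [-0.717, -3.055, 0.0]
ft_force: [-0.0, 0.4, 0.3]
width: 0.968
grip_force: 0.0
```

Request:
move_arm:
  series:
    - {"gripper": -1,"dx": 0,"dy": 0,"dz": 0.06,"ax": 0,"ay": 0,"az": 0}
    - {"gripper": -1,"dx": 0,"dy": 0,"dz": 0.13,"ax": 0,"ay": 0,"az": 0}
    - {"gripper": -1,"dx": 0,"dy": 0,"dz": 0.2,"ax": 0,"ay": 0,"az": 0}
    - {"gripper": -1,"dx": 0,"dy": 0,"dz": 0.2,"ax": 0,"ay": 0,"az": 0}
    - {"gripper": -1,"dx": 0,"dy": 0,"dz": 0.2,"ax": 0,"ay": 0,"az": 0}

```text
time_s: 8.63
ee_pos: [0.4452, -0.0972, 0.1179]
ee_rot: [-0.71, -3.053, 0.001]
ft_force: [0.1, 0.1, -0.9]
width: 0.998
grip_force: 0.0
```

```bash
python3 - <<'E'
from h import *
go([.454,-.0963,.03],63.8)
o=ctrl.get_obs();print([proj(c,o["ee_pos"]+[0,0,-.008]) for c in("top","side")])
side_by(snap("top",(285,170,385,290),4,"t5"),snap("side",(240,140,370,270),3,"s5"),"v5")
E
```

```text
now [ 0.4452 -0.0972  0.1179] [ 0.22  0.67 -0.17  2.15  0.31  0.35  0.9 ]
shift [-0.0162  0.0098  0.1758] turn [-0.0007 -0.0021  0.0002] rows 2.1201034553636635 0.055875697468725075
[array([343.06453664, 260.68187322]), array([273.88753911, 203.60407746])]
```

View pics/v5.png

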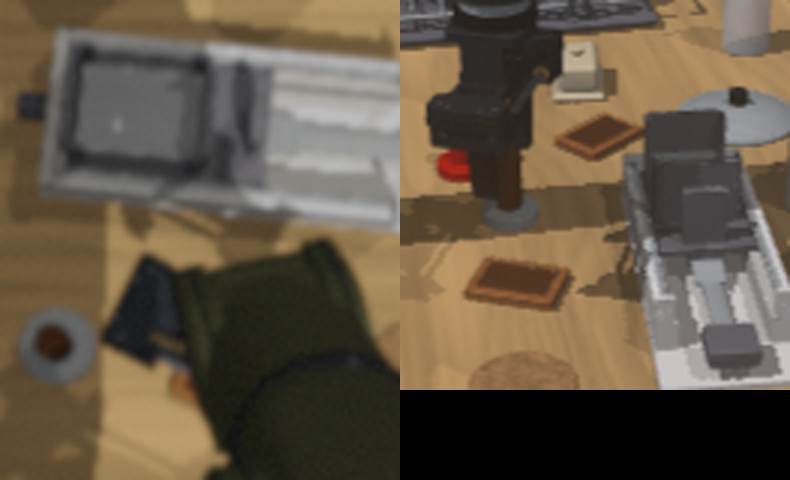

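Request:
move_arm:
  series:
    - {"gripper": -1,"dx": -0.016,"dy": 0.01,"dz": 0.06,"ax": 0,"ay": 0,"az": 0}
    - {"gripper": -1,"dx": -0.016,"dy": 0.01,"dz": 0.12,"ax": 0,"ay": 0,"az": 0}
    - {"gripper": -1,"dx": -0.016,"dy": 0.01,"dz": 0.16,"ax": 0,"ay": 0,"az": 0}
    - {"gripper": -1,"dx": -0.016,"dy": 0.01,"dz": 0.176,"ax": 0,"ay": 0,"az": 0}
    - {"gripper": -1,"dx": -0.016,"dy": 0.01,"dz": 0.176,"ax": 0,"ay": 0,"az": 0}

```text
time_s: 9.15
ee_pos: [0.4571, -0.0968, 0.0318]
ee_rot: [-0.712, -3.06, -0.0]
ft_force: [-0.5, 0.3, -0.2]
width: 0.998
grip_force: 0.0
```

Request:
move_arm:
  series:
    - {"gripper": -1,"dx": 0,"dy": 0,"dz": 0.01,"ax": 0,"ay": 0,"az": 0}
    - {"gripper": -1,"dx": 0,"dy": 0,"dz": 0.02,"ax": 0,"ay": 0,"az": 0}
    - {"gripper": -1,"dx": 0,"dy": 0,"dz": 0.03,"ax": 0,"ay": 0,"az": 0}
    - {"gripper": -1,"dx": 0,"dy": 0,"dz": 0.03,"ax": 0,"ay": 0,"az": 0}
    - {"gripper": -1,"dx": 0,"dy": 0,"dz": 0.03,"ax": 0,"ay": 0,"az": 0}

```text
time_s: 9.57
ee_pos: [0.4569, -0.0969, 0.0169]
ee_rot: [0.713, 3.059, 0.0]
ft_force: [-0.5, 0.2, -0.3]
width: 1.0
grip_force: 0.0
```

```bash
python3 - <<'E'
from h import *
go([.454,-.0963,.01],63.8)
o=ctrl.get_obs();print(o["ft_force"])
side_by(snap("side",(240,180,340,270),5,"s6"),snap("top",(320,235,370,285),6,"t6"),"v6")
E
```

```text
now [ 0.4569 -0.0969  0.0169] [ 0.14  0.88 -0.04  2.17  0.37  0.09  0.85]
shift [ 0.0058 -0.0014  0.0138] turn [ 0.      0.0001 -0.0001] rows 0.18027130335398334 0.003555285491999401
[-0.48292783  0.18054429 -0.34966983]
```

View pics/v6.png

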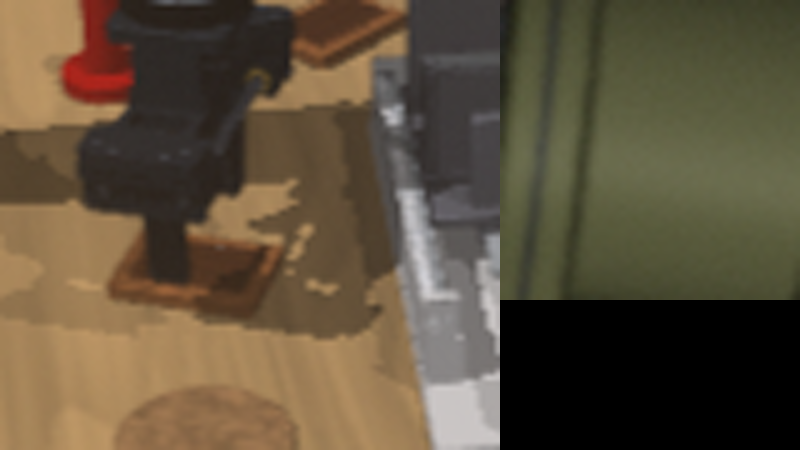

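Request:
move_arm:
  series:
    - {"gripper": -1,"dx": 0.006,"dy": 0,"dz": 0.006,"ax": 0,"ay": 0,"az": 0}
    - {"gripper": -1,"dx": 0.006,"dy": 0,"dz": 0.012,"ax": 0,"ay": 0,"az": 0}
    - {"gripper": -1,"dx": 0.006,"dy": 0,"dz": 0.012,"ax": 0,"ay": 0,"az": 0}

```text
time_s: 9.92
ee_pos: [0.4536, -0.0953, 0.0102]
ee_rot: [-0.712, -3.059, 0.0]
ft_force: [-0.5, 1.1, -0.1]
width: 1.0
grip_force: 0.0
```

Request:
move_arm:
  series:
    - {"gripper": -1,"dx": 0,"dy": 0,"dz": 0.005,"ax": 0,"ay": 0,"az": 0}
    - {"gripper": -1,"dx": 0,"dy": 0,"dz": 0.01,"ax": 0,"ay": 0,"az": 0}
    - {"gripper": -1,"dx": 0,"dy": 0,"dz": 0.01,"ax": 0,"ay": 0,"az": 0}

```text
time_s: 10.17
ee_pos: [0.454, -0.0955, 0.0052]
ee_rot: [-0.712, -3.059, -0.0]
ft_force: [-0.5, 0.6, 0.2]
width: 0.998
grip_force: 0.0
```

```bash
python3 - <<'E'
from h import *
go([.454,-.0963,.01],63.8)
o=ctrl.get_obs();print(o["ft_force"],o["ee_rot"])
Rm=R.from_rotvec(o["ee_rot"])
print([proj("side",o["ee_pos"]+Rm.apply([0,y,.008])) for y in(-.044,-.0615,.044)])
E
```

```text
now [ 0.454  -0.0955  0.0052] [ 0.12  0.91 -0.03  2.18  0.39  0.05  0.83]
shift [-0.0007 -0.0015 -0.0095] turn [-0.     -0.0001 -0.0001] rows 0.11562508718474002 0.003555285491999401
[-0.52672914  0.62955211  0.23925151] [-7.12318342e-01 -3.05930013e+00 -4.55827312e-05]
[array([273.89616432, 244.26088815]), array([271.90546385, 247.71300462]), array([283.24564459, 228.04775351])]
```

```bash
python3 - <<'E'
from h import *
im=viewer.camera("side").max(2)
for r in range(224,252): print(r,' '.join('%3d'%v for v in im[r,258:300]))
E
```

```text
224  51  49  49  50  49  49  49  49  49  50  49  49  48  47  46  47  50  53  54  50  46  45  50 107 140 150 159 160 137  99 100  97  97  99 103 105 103 102  99  99 106 107
225  89  84  77  72  66  57  54  53  52  50  48  49  47  48  49  49  48  46  45  48  47  47  73 119 138 139 142 154 137  99  99  98  97  99 102 104 104 103 107 114 139 137
226 160 158 147 134 124 102  92  92  84  66  50  49  50  48  49  47  46  47  48  47  49  48  95 132 138 137 149 160 142 115 115 113 105 106 117 112 104 103 137 163 159 133
227 160 160 158 159 159 159 158 156 147 109  55  47  48  49  49  48  48  47  51  53  51  48 105 138 131 132 131 143 159 160 161 157 132 135 164 142 104 103 138 160 132 102
228 161 160 160 159 159 160 159 154 139 103  63  47  48  47  46  45  46  45  60  71  62  60  92 115 121 128 129 127 132 138 135 123 121 129 147 138 102 102 139 139 102 102
229 161 159 160 159 161 160 157 143 123  96  62  47  46  45  47  46  46  45  66  81  81  81  82  81  81  95 100  93  98 107  96  77  86 112 129 115  92  96 133 132 103 103
230 160 160 159 160 159 158 151 129 115  97  61  47  47  46  46  46 
[... 3015 characters left out ...]
 111 111 114
248 185 185 183 181 183 184 184 181 176 175 173 171 173 174 174 171 171 168 170 174 175 172 167 167 170 172 170 168 172 174 169 166 167 169 164 158 162 166 161 157 159 161
249 185 185 184 181 183 184 184 181 177 174 173 170 171 174 172 172 171 168 169 173 175 172 167 167 170 172 170 167 169 174 170 167 167 168 166 159 159 165 162 158 158 160
250 184 184 182 180 180 183 183 181 178 175 172 172 172 174 173 172 171 169 169 172 174 172 169 166 169 172 171 166 167 172 171 167 167 168 166 159 158 166 166 159 158 158
251 182 183 183 180 180 182 182 181 178 175 172 173 174 174 173 171 170 168 169 172 175 173 169 166 169 172 171 167 166 172 173 168 166 168 168 163 158 163 167 160 157 158
```

Request:
move_arm:
  series:
    - {"gripper": -1,"dx": 0,"dy": 0,"dz": 0.005,"ax": 0,"ay": 0,"az": 0}
    - {"gripper": -1,"dx": 0,"dy": 0,"dz": 0.01,"ax": 0,"ay": 0,"az": 0}
    - {"gripper": -1,"dx": 0,"dy": 0,"dz": 0.01,"ax": 0,"ay": 0,"az": 0}

```text
time_s: 10.47
ee_pos: [0.454, -0.0955, 0.0003]
ee_rot: [-0.712, -3.059, -0.0]
ft_force: [-0.4, 0.2, 0.0]
width: 1.001
grip_force: 0.0
```

Request:
move_arm:
  series:
    - {"gripper": -1,"dx": 0,"dy": 0,"dz": 0.005,"ax": 0,"ay": 0,"az": 0}
    - {"gripper": -1,"dx": 0,"dy": 0,"dz": 0.01,"ax": 0,"ay": 0,"az": 0}
    - {"gripper": -1,"dx": 0,"dy": 0,"dz": 0.01,"ax": 0,"ay": 0,"az": 0}

```text
time_s: 10.72
ee_pos: [0.4541, -0.0955, -0.0045]
ee_rot: [-0.711, -3.06, -0.0]
ft_force: [-0.2, 0.5, 1.1]
width: 1.0
grip_force: 0.0
```

```bash
python3 - <<'E'
from h import *
go([.454,-.0963,-.01],63.8)
o=ctrl.get_obs();print(o["ft_force"],o["ee_rot"],o["joints"][5])
im=viewer.camera("side").max(2)
for r in range(234,252): print(r,' '.join('%3d'%v for v in im[r,262:286]))
E
```

```text
now [ 0.4541 -0.0955 -0.0045] [ 0.13  0.93 -0.04  2.18  0.82  0.04  0.41]
shift [-0.0006 -0.0014  0.0109] turn [ 0.     -0.0001  0.0003] rows 0.13196531780106238 0.007949860039529444
[-0.22748408  0.49883306  1.05930154] [-7.10553065e-01 -3.05996250e+00 -2.72581956e-04] 0.04359230287294293
234 143 119 114 100  79  77  65  48  48  47  48  47  48  45  59  75  81  80  79  78  76  67  58  57
235 139 124 117 106  90  96  82  50  48  48  48  47  47  47  53  72  81  79  78  78  69  58  57  58
236 127 119 120 122 122 130 109  55  47  47  47  47  46  47  55  78  78  60  61  61  59  59  59  60
237 108 116 126 131 130 133 110  56  48  48  49  48  48  47  63  97  99  72  70  66  63  63  64  62
238 106 106 104 104 102 103  90  62  47  48  49  47  48  48  53  75  87  88  87  87  83  81  81  77
239 120 114 110 107 101 104  91  63  49  49  48  48  46  49  51  74  90  91  90  89  87  85  86  87
240 149 136 140 129 110 115 106  72  50  49  47  48  50  50  52  71  82  82  81  81  82  84  88  89
241 160 160 156 156 155 152 140  99  56  51  49  49  50  49  55  72  83  81  81  81  82  83  81  81
242 160 1
[... 290 characters left out ...]

245 159 160 160 155 154 152 149 150 151 153 153 130 106 113 119 120 114 104 102 101 104 104 103 105
246 158 158 159 156 153 150 149 157 168 172 164 164 172 169 169 171 152 120 118 116 117 118 118 120
247 162 164 164 160 154 153 152 148 161 173 174 172 171 170 172 176 175 172 168 165 167 170 171 170
248 183 185 184 181 167 166 165 152 165 174 174 172 170 169 171 175 174 173 168 167 169 172 171 169
249 182 183 184 181 178 175 173 170 172 173 173 172 171 168 169 173 174 172 168 166 171 172 170 166
250 182 184 184 181 177 175 173 172 173 174 173 172 171 169 169 173 175 173 168 167 170 172 172 167
251 181 181 182 182 177 173 172 173 174 175 173 171 169 169 170 173 176 174 169 166 168 172 171 167
```

Request:
move_arm:
  series:
    - {"gripper": 0,"dx": 0,"dy": 0,"dz": 0,"ax": 0,"ay": 0,"az": 0}
    - {"gripper": 0.5,"dx": 0,"dy": 0,"dz": 0,"ax": 0,"ay": 0,"az": 0}
    - {"gripper": 0.5,"dx": 0,"dy": 0,"dz": 0,"ax": 0,"ay": 0,"az": 0}
    - {"gripper": 0.5,"dx": 0,"dy": 0,"dz": 0,"ax": 0,"ay": 0,"az": 0}
    - {"gripper": 0.5,"dx": 0,"dy": 0,"dz": 0,"ax": 0,"ay": 0,"az": 0}
  newtons: 25

```text
time_s: 11.18
ee_pos: [0.4542, -0.0956, -0.004]
ee_rot: [0.713, 3.059, -0.0]
ft_force: [0.9, -0.6, 3.1]
width: 0.649
grip_force: 1.3
```

Request:
move_arm:
  series:
    - {"gripper": 0.5,"dx": 0,"dy": 0,"dz": -0.01,"ax": 0,"ay": 0,"az": 0}
    - {"gripper": 0.5,"dx": 0,"dy": 0,"dz": -0.03,"ax": 0,"ay": 0,"az": 0}
    - {"gripper": 0.5,"dx": 0,"dy": 0,"dz": -0.05,"ax": 0,"ay": 0,"az": 0}
    - {"gripper": 0.5,"dx": 0,"dy": 0,"dz": -0.05,"ax": 0,"ay": 0,"az": 0}

```text
time_s: 11.52
ee_pos: [0.4547, -0.0959, 0.0221]
ee_rot: [0.713, 3.058, 0.001]
ft_force: [-0.3, 0.6, 0.4]
width: 0.34
grip_force: 0.0
```

```bash
python3 - <<'E'
from h import *
go([.454,-.0963,.2],63.8)
o=ctrl.get_obs();print(o["ft_force"],o["ee_rot"],o["width"]*88)
cv2.imwrite("pics/v7.png",snap("side",(240,180,340,270),6,"s7"))
E
```

```text
now [ 0.4547 -0.0959  0.0221] [ 0.18  0.87 -0.12  2.18  0.8   0.13  0.43]
shift [ 2.000e-04 -1.000e-03 -3.557e-01] turn [ 0.0003  0.0006 -0.0003] rows 4.265005538406434 0.018473805322666424
[-0.25681475  0.58210852  0.42033184] [7.13241303e-01 3.05760289e+00 7.83680380e-04] 29.898362639940096
```

View pics/v7.png

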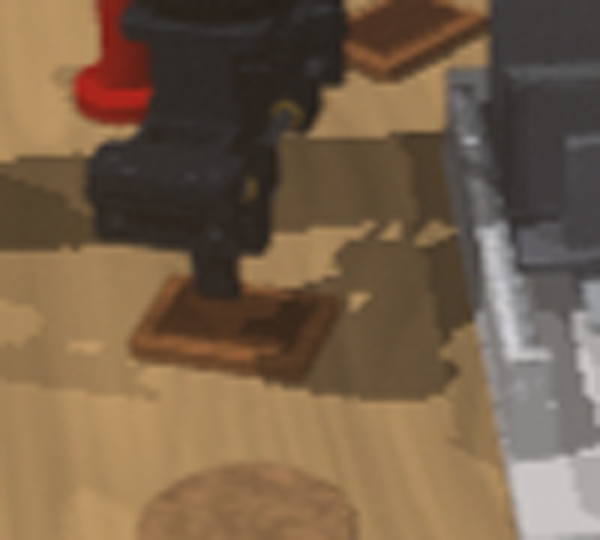

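Request:
move_arm:
  series:
    - {"gripper": -1,"dx": 0,"dy": 0,"dz": 0,"ax": 0,"ay": 0.02,"az": 0}
    - {"gripper": -1,"dx": 0,"dy": 0,"dz": 0,"ax": 0,"ay": 0.04,"az": 0}
    - {"gripper": -1,"dx": 0,"dy": 0,"dz": 0,"ax": 0,"ay": 0.045,"az": 0}
    - {"gripper": -1,"dx": 0,"dy": 0,"dz": 0,"ax": 0,"ay": 0.045,"az": 0}
    - {"gripper": -1,"dx": 0,"dy": 0,"dz": 0,"ax": 0,"ay": 0.045,"az": 0}

```text
time_s: 11.98
ee_pos: [0.4538, -0.0957, 0.0201]
ee_rot: [-0.682, -2.925, -0.049]
ft_force: [0.2, 0.6, 0.5]
width: 0.651
grip_force: 0.0
```

Request:
move_arm:
  series:
    - {"gripper": -1,"dx": 0,"dy": 0,"dz": 0,"ax": 0,"ay": 0,"az": 0}
    - {"gripper": -1,"dx": 0,"dy": 0,"dz": 0,"ax": 0,"ay": 0,"az": 0}
    - {"gripper": -1,"dx": 0,"dy": 0,"dz": 0,"ax": 0,"ay": 0,"az": 0}
    - {"gripper": -1,"dx": 0,"dy": 0,"dz": 0,"ax": 0,"ay": 0,"az": 0}
    - {"gripper": -1,"dx": 0,"dy": 0,"dz": 0,"ax": 0,"ay": 0,"az": 0}

```text
time_s: 12.4
ee_pos: [0.454, -0.0953, 0.0208]
ee_rot: [-0.68, -2.926, -0.048]
ft_force: [0.2, -0.7, 0.9]
width: 1.0
grip_force: 0.0
```

```bash
python3 - <<'E'
from h import *
np.set_printoptions(precision=4,suppress=True)
o=ctrl.get_obs();print(o["ft_force"],o["ee_pos"],o["ee_rot"],o["width"]*88,o["joints"])
Rm=R.from_rotvec(o["ee_rot"]);print(Rm.as_matrix())
print("shift for (0.454,-.0963,.0)",Rm.inv().apply([.454,-.0963,0]-o["ee_pos"])/.5, "down unit",Rm.inv().apply([0,0,-1]))
E
```

```text
[ 0.2309 -0.7185  0.9045] [ 0.454  -0.0953  0.0208] [-0.6801 -2.9255 -0.0478] 88.02553347562564 [ 0.3949  0.9254 -0.4248  2.0314  0.6856  0.4641  0.5689]
[[-0.8885  0.4411 -0.1265]
 [ 0.4367  0.8975  0.0619]
 [ 0.1408 -0.0003 -0.99  ]]
shift for (0.454,-.0963,.0) [-0.0067 -0.0017  0.041 ] down unit [-0.1408  0.0003  0.99  ]
```

Request:
move_arm:
  series:
    - {"gripper": -1,"dx": -0.003,"dy": -0.001,"dz": 0.02,"ax": 0,"ay": 0,"az": 0}
    - {"gripper": -1,"dx": -0.006,"dy": -0.001,"dz": 0.04,"ax": 0,"ay": 0,"az": 0}
    - {"gripper": -1,"dx": -0.0075,"dy": -0.001,"dz": 0.053,"ax": 0,"ay": 0,"az": 0}
    - {"gripper": -1,"dx": -0.0075,"dy": -0.001,"dz": 0.053,"ax": 0,"ay": 0,"az": 0}

```text
time_s: 12.73
ee_pos: [0.4528, -0.0959, -0.0078]
ee_rot: [-0.68, -2.923, -0.047]
ft_force: [-0.1, -0.1, 1.1]
width: 0.999
grip_force: 0.0
```

Request:
move_arm:
  series:
    - {"gripper": -1,"dx": -0.001,"dy": 0,"dz": 0.006,"ax": 0,"ay": 0,"az": 0}
    - {"gripper": -1,"dx": -0.002,"dy": 0,"dz": 0.012,"ax": 0,"ay": 0,"az": 0}
    - {"gripper": -1,"dx": -0.002,"dy": 0,"dz": 0.012,"ax": 0,"ay": 0,"az": 0}

```text
time_s: 12.98
ee_pos: [0.4539, -0.096, -0.0126]
ee_rot: [-0.681, -2.925, -0.048]
ft_force: [0.2, 0.3, -0.5]
width: 1.004
grip_force: 0.0
```

Request:
move_arm:
  series:
    - {"gripper": -1,"dx": -0.001,"dy": 0,"dz": 0.004,"ax": 0,"ay": 0,"az": 0}
    - {"gripper": -1,"dx": -0.001,"dy": 0,"dz": 0.008,"ax": 0,"ay": 0,"az": 0}
    - {"gripper": -1,"dx": -0.001,"dy": 0,"dz": 0.008,"ax": 0,"ay": 0,"az": 0}

```text
time_s: 13.23
ee_pos: [0.4544, -0.0962, -0.015]
ee_rot: [-0.682, -2.927, -0.047]
ft_force: [-1.1, -0.2, 12.0]
width: 1.0
grip_force: 5.8
```

Request:
move_arm:
  series:
    - {"gripper": -1,"dx": 0.001,"dy": 0,"dz": -0.006,"ax": 0,"ay": 0,"az": 0}
    - {"gripper": 0,"dx": 0.001,"dy": 0,"dz": -0.006,"ax": 0,"ay": 0,"az": 0}
    - {"gripper": 0.4,"dx": 0.001,"dy": 0,"dz": -0.006,"ax": 0,"ay": 0,"az": 0}
    - {"gripper": 0.4,"dx": 0.001,"dy": 0,"dz": -0.006,"ax": 0,"ay": 0,"az": 0}
    - {"gripper": 0.4,"dx": 0.001,"dy": 0,"dz": -0.006,"ax": 0,"ay": 0,"az": 0}
  newtons: 25

```text
time_s: 13.65
ee_pos: [0.4538, -0.096, -0.0133]
ee_rot: [-0.681, -2.925, -0.048]
ft_force: [0.1, 0.2, 1.6]
width: 0.721
grip_force: 21.9
```

Request:
move_arm:
  series:
    - {"gripper": 0.4,"dx": 0,"dy": 0,"dz": 0,"ax": 0,"ay": 0,"az": 0}
    - {"gripper": 0.4,"dx": 0,"dy": 0,"dz": 0,"ax": 0,"ay": 0,"az": 0}
    - {"gripper": 0.4,"dx": 0,"dy": 0,"dz": 0,"ax": 0,"ay": 0,"az": 0}

```text
time_s: 13.9
ee_pos: [0.4538, -0.096, -0.0133]
ee_rot: [-0.681, -2.925, -0.048]
ft_force: [0.8, -1.0, -0.3]
width: 0.721
grip_force: 25.0
```

Request:
move_arm:
  series:
    - {"gripper": 0.4,"dx": 0.006,"dy": 0,"dz": -0.04,"ax": 0,"ay": 0,"az": 0}
    - {"gripper": 0.4,"dx": 0.014,"dy": 0,"dz": -0.1,"ax": 0,"ay": 0,"az": 0}
    - {"gripper": 0.4,"dx": 0.023,"dy": 0,"dz": -0.16,"ax": 0,"ay": 0,"az": 0}
    - {"gripper": 0.4,"dx": 0.031,"dy": 0,"dz": -0.22,"ax": 0,"ay": 0,"az": 0}
    - {"gripper": 0.4,"dx": 0.042,"dy": 0,"dz": -0.297,"ax": 0,"ay": 0,"az": 0}

```text
time_s: 14.32
ee_pos: [0.4527, -0.0961, 0.1373]
ee_rot: [-0.68, -2.922, -0.048]
ft_force: [1.4, -0.2, 0.2]
width: 0.722
grip_force: 25.0
```

```bash
cat >> h.py <<'E'
np.set_printoptions(precision=4,suppress=True,linewidth=220)
def go2(t,rz,p=None,rv=None):
    """keep the tilt, turn rz deg about world z, move to t (reported z)"""
    o=ctrl.get_obs();Rc=R.from_rotvec(o["ee_rot"])
    print("now",o["ee_pos"],o["ft_force"],"w",o["width"]*88,"g",o["grip_force"],"j",o["joints"]);M=Rc.as_matrix();print("yaw y",np.degrees(np.arctan2(M[1,1],M[0,1])),"z",M[:,2])
    s=Rc.inv().apply(np.array(t)-o["ee_pos"])/.5;a=Rc.inv().apply([0,0,np.radians(rz)])/np.pi
    print("shift",s,"turn",a,"rows",np.linalg.norm(s)*.5/.0417,abs(rz)/7.16,"up",Rc.inv().apply([0,0,1]))
E
python3 - <<'E'
from h import *
go2([.6462,-.026,.137],-69.5)
im=cv2.imread("pics/t5_full.png").max(2)
for r in(190,194,198,202):print(r,' '.join('%3d'%v for v in im[r,294:352]))
for c in(312,317,322):print(c,' '.join('%3d'%v for v in im[176:222,c]))
E
```

```text
now [ 0.4527 -0.0961  0.1373] [ 1.3728 -0.2238  0.1816] w 63.514940660243425 g 24.995176792144775 j [ 0.5078  0.7396 -0.6052  1.9785  0.5126  0.7265  0.701 ]
yaw y 63.799658513674004 z [-0.1294  0.0628 -0.9896]
shift [-0.2825  0.2966 -0.0407] turn [-0.0555  0.0003  0.3821] rows 4.935266865727431 9.706703910614525 up [ 0.1438 -0.0008 -0.9896]
190  88  88  87  95 108 106  97  75  67  61  52  69  89  96  96  98  97  98  98  98 100  98  99 100  98 101 100 101 100 101 101 101  99  95  91  85  81  79  79  79  80  74  62  66  80  95 104 104  98  81  69  68  67  72  84 101 107 108
194  44  42  57  83 101  99  82  70  62  55  61  82  93  97  96  96  97  97  98  99  99  98  98  98  98  99  98  99  99 101 100 101 102 101 101 100  95  84  80  77  73  63  64  75  91 103 107 105  99  81  69  68  64  68  81  97 102 106
198  40  46  72  98 107  97  77  68  63  53  68  91  97  99  98  98  97  98  99 101 102 101 100 100 101 100 102 100 101 101 102 100 102 102 101  99  91  82  79  78  71  63  66  76  90 102 107 106  98  83  65  55  55  70  95 105 106 108
202  90  90  95 102  99  84  71  63  56  61  81  93  97  99  99 100  97  99 101 112 119 110 102 101 102 101 101 103 101 101 104 102 103 103 102  97  85  79  79  78  69  62  67  72  83  89  89  92  89  87  72  55  53  73 100 107 108 116
312 111 114 122 128 125 110  93  70  63  70  84  95  98  99  98  98  97  96  98  99  98  99  99 102 103 103 101 101 100  98  98  88  69  55  52  52  60  81 102 117 123 114  92  87 108 127
317 109 112 118 126 122 113  97  76  63  69  86 101 102 100 100  99  98  98  98 100 100 100 100 100 101 103 101 100 100 100 101  99  87  64  52  54  60  80  96 110 122 119 104  87  87  90
322 109 111 114 120 122 118 106  88  67  60  72  84  96 101 100 101 100 100  99 101 100 101 101 103 101 102 101 102 103 101 102  98  89  66  54  53  55  63  79 100 113 118 111  96  94  98
```

```bash
python3 - <<'E'
from h import *
print(at_z("top",319.2,197.2,.069))
E
```

```text
[ 0.6465 -0.0255  0.069 ]
```

Request:
move_arm:
  series:
    - {"gripper": 0.4,"dx": -0.05,"dy": 0.05,"dz": -0.02,"ax": -0.0055,"ay": 0,"az": 0.0382}
    - {"gripper": 0.4,"dx": -0.1,"dy": 0.1,"dz": -0.06,"ax": -0.011,"ay": 0,"az": 0.0764}
    - {"gripper": 0.4,"dx": -0.15,"dy": 0.16,"dz": -0.1,"ax": -0.0165,"ay": 0,"az": 0.1146}
    - {"gripper": 0.4,"dx": -0.2,"dy": 0.21,"dz": -0.1,"ax": -0.022,"ay": 0,"az": 0.1528}
    - {"gripper": 0.4,"dx": -0.24,"dy": 0.26,"dz": -0.1,"ax": -0.0275,"ay": 0,"az": 0.191}

```text
time_s: 14.73
ee_pos: [0.6275, -0.0348, 0.1707]
ee_rot: [-1.541, -2.599, -0.113]
ft_force: [0.3, -0.6, 0.3]
width: 0.724
grip_force: 25.0
```

```bash
python3 - <<'E'
from h import *
go2([.6462,-.026,.137],-35)
E
```

```text
now [ 0.6275 -0.0348  0.1707] [ 0.2554 -0.5525  0.3156] w 63.69516174950721 g 24.986253082752228 j [ 0.2966  0.8229 -0.4789  1.5155  0.2696  0.9396  0.2793]
yaw y 28.645493921825437 z [-0.0631  0.1243 -0.9902]
shift [-0.0118  0.041   0.0666] turn [-0.0271 -0.0008  0.1925] rows 0.9480967770516949 4.888268156424581 up [ 0.1394  0.0043 -0.9902]
```

Request:
move_arm:
  series:
    - {"gripper": 0.4,"dx": -0.006,"dy": 0.02,"dz": 0.02,"ax": -0.0053,"ay": 0,"az": 0.038}
    - {"gripper": 0.4,"dx": -0.012,"dy": 0.041,"dz": 0.05,"ax": -0.0106,"ay": 0,"az": 0.0755}
    - {"gripper": 0.4,"dx": -0.016,"dy": 0.041,"dz": 0.08,"ax": -0.016,"ay": 0,"az": 0.1132}
    - {"gripper": 0.4,"dx": -0.017,"dy": 0.041,"dz": 0.1,"ax": -0.0213,"ay": 0,"az": 0.151}
    - {"gripper": 0.4,"dx": -0.017,"dy": 0.041,"dz": 0.1,"ax": -0.0266,"ay": 0,"az": 0.1887}

```text
time_s: 15.15
ee_pos: [0.6406, -0.0263, 0.1158]
ee_rot: [-2.251, -2.041, -0.153]
ft_force: [-0.2, 1.5, -0.3]
width: 0.718
grip_force: 25.0
```

Request:
move_arm:
  series:
    - {"gripper": 0.4,"dx": 0,"dy": 0,"dz": 0,"ax": 0,"ay": 0,"az": 0}
    - {"gripper": 0.4,"dx": 0,"dy": 0,"dz": 0,"ax": 0,"ay": 0,"az": 0}

```text
time_s: 15.32
ee_pos: [0.6425, -0.0261, 0.1186]
ee_rot: [-2.243, -2.054, -0.158]
ft_force: [-0.1, -0.2, 0.2]
width: 0.722
grip_force: 25.0
```

```bash
python3 - <<'E'
from h import *
go2([.6464,-.0256,.062],0)
cv2.imwrite("pics/v8.png",np.hstack([snap("side",(295,140,375,240),5,"s8"),snap("top",(285,150,365,250),5,"t8")]))
E
```

```text
now [ 0.6425 -0.0261  0.1186] [-0.1021 -0.1683  0.2489] w 63.49576716626116 g 24.995098114013672 j [ 0.208   0.8541 -0.3064  1.5939  0.1358  0.7105 -0.1864]
yaw y -5.042342747241747 z [ 0.0117  0.1405 -0.99  ]
shift [-0.0143  0.0077  0.1124] turn [0. 0. 0.] rows 1.3613548660607564 0.0 up [ 0.141  -0.0007 -0.99  ]
```

View pics/v8.png

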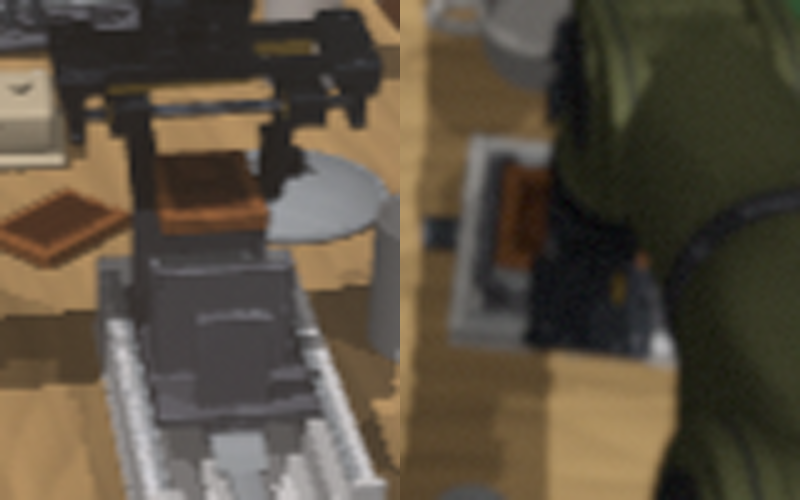

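Request:
move_arm:
  series:
    - {"gripper": 0.4,"dx": 0,"dy": 0.0077,"dz": 0,"ax": 0,"ay": 0,"az": 0.003}
    - {"gripper": 0.4,"dx": -0.005,"dy": 0.0077,"dz": 0.04,"ax": 0,"ay": 0,"az": 0.003}
    - {"gripper": 0.4,"dx": -0.01,"dy": 0.0077,"dz": 0.08,"ax": 0,"ay": 0,"az": 0.003}
    - {"gripper": 0.4,"dx": -0.014,"dy": 0.0077,"dz": 0.112,"ax": 0,"ay": 0,"az": 0.003}
    - {"gripper": 0.4,"dx": -0.014,"dy": 0.0077,"dz": 0.112,"ax": 0,"ay": 0,"az": 0.003}

```text
time_s: 15.83
ee_pos: [0.6449, -0.0257, 0.0593]
ee_rot: [-2.253, -2.037, -0.153]
ft_force: [-0.5, -0.7, -0.7]
width: 0.724
grip_force: 25.0
```

Request:
move_arm:
  series:
    - {"gripper": 0.4,"dx": -0.0005,"dy": 0,"dz": 0.004,"ax": 0,"ay": 0,"az": 0}
    - {"gripper": 0.4,"dx": -0.001,"dy": 0,"dz": 0.008,"ax": 0,"ay": 0,"az": 0}
    - {"gripper": 0.4,"dx": -0.0015,"dy": 0,"dz": 0.011,"ax": 0,"ay": 0,"az": 0}
    - {"gripper": 0.4,"dx": -0.0015,"dy": 0,"dz": 0.011,"ax": 0,"ay": 0,"az": 0}

```text
time_s: 16.17
ee_pos: [0.6475, -0.0256, 0.0575]
ee_rot: [-2.257, -2.04, -0.161]
ft_force: [-0.9, 0.8, 0.3]
width: 0.721
grip_force: 25.0
```

```bash
python3 - <<'E'
from h import *
go2([.6464,-.0256,.0557],0)
E
```

```text
now [ 0.6475 -0.0256  0.0575] [-0.867   0.7547  0.3212] w 63.472942915222234 g 24.994814693927765 j [ 0.1945  0.9431 -0.2842  1.6066  0.1536  0.6062 -0.2014]
yaw y -5.791176255041843 z [ 0.0142  0.1409 -0.9899]
shift [-0.0007 -0.0022  0.0036] turn [0. 0. 0.] rows 0.05111138175449989 0.0 up [ 0.1416 -0.0001 -0.9899]
```

Request:
move_arm:
  series:
    - {"gripper": 0.4,"dx": 0,"dy": -0.001,"dz": 0.003,"ax": 0,"ay": 0,"az": 0}
    - {"gripper": 0.4,"dx": 0,"dy": -0.001,"dz": 0.004,"ax": 0,"ay": 0,"az": 0}
    - {"gripper": 0,"dx": 0,"dy": -0.001,"dz": 0.004,"ax": 0,"ay": 0,"az": 0}
    - {"gripper": -0.7,"dx": 0,"dy": -0.001,"dz": 0.004,"ax": 0,"ay": 0,"az": 0}
    - {"gripper": -0.9,"dx": 0,"dy": -0.001,"dz": 0.004,"ax": 0,"ay": 0,"az": 0}

```text
time_s: 16.58
ee_pos: [0.6464, -0.0252, 0.0549]
ee_rot: [-2.256, -2.039, -0.159]
ft_force: [0.3, -0.3, -0.2]
width: 0.849
grip_force: 0.0
```

Request:
move_arm:
  series:
    - {"gripper": -0.9,"dx": 0,"dy": 0,"dz": 0,"ax": 0,"ay": 0,"az": 0}
    - {"gripper": -0.9,"dx": 0.006,"dy": 0,"dz": -0.04,"ax": 0,"ay": 0,"az": 0}
    - {"gripper": -0.9,"dx": 0.015,"dy": 0,"dz": -0.11,"ax": 0,"ay": 0,"az": 0}
    - {"gripper": -0.9,"dx": 0.025,"dy": 0,"dz": -0.18,"ax": 0,"ay": 0,"az": 0}
    - {"gripper": -0.9,"dx": 0.036,"dy": 0,"dz": -0.25,"ax": 0,"ay": 0,"az": 0}

```text
time_s: 17.0
ee_pos: [0.646, -0.0252, 0.182]
ee_rot: [-2.256, -2.038, -0.157]
ft_force: [1.1, -0.4, -0.4]
width: 0.951
grip_force: 0.0
```

```bash
cat >> h.py <<'E'
def coaster_top(im,bx,z=.012):
    x0,y0,x1,y1=bx;c=cv2.resize(im[y0:y1,x0:x1],None,fx=8,fy=8,interpolation=cv2.INTER_CUBIC)
    s=cv2.cvtColor(c,cv2.COLOR_BGR2HSV)[...,1];th,m=cv2.threshold(s,0,255,cv2.THRESH_OTSU)
    n,l,st,ce=cv2.connectedComponentsWithStats(m);k=1+np.argmax(st[1:,4])
    cn=cv2.findContours((l==k).astype(np.uint8),cv2.RETR_EXTERNAL,cv2.CHAIN_APPROX_NONE)[0][0].reshape(-1,2)
    w=np.array([at_z("top",u,v,z)[:2] for u,v in (cn+.5)/8-.5+[x0,y0]])
    return cv2.minAreaRect((w*1000).astype(np.float32))
E
python3 - <<'E'
from h import *
im=viewer.camera("top")[:,:,::-1].copy();cv2.imwrite("pics/t9_full.png",im)
print(coaster_top(im,(232,197,275,240)))
print([(np.round(r["rect"]),round(r["conf"],2)) for r in look_for("top","coaster_a")])
print("untilt+go")
o=ctrl.get_obs();print(o["ee_pos"],o["ee_rot"],o["joints"]);print(delta(o["ee_pos"],o["ee_rot"],[.5913,.1932,.12],-53.8))
E
```

```text
((591.0426635742188, 193.16079711914062), (91.57292938232422, 64.80068969726562), 35.87165069580078)
[]
untilt+go
[ 0.6508 -0.0246  0.1874] [-2.2613 -2.0441 -0.1731] [ 0.2125  0.7724 -0.3214  1.5299  0.109   0.8407 -0.191 ]
(array([ 0.3979, -0.164 ,  0.192 ]), array([-0.016 , -0.0443,  0.2663]), array([2.9861, 0.976 , 0.    ]))
```

Request:
move_arm:
  series:
    - {"gripper": -1,"dx": 0.056,"dy": -0.023,"dz": 0,"ax": -0.0023,"ay": -0.0063,"az": 0.038}
    - {"gripper": -1,"dx": 0.112,"dy": -0.046,"dz": 0,"ax": -0.0046,"ay": -0.0126,"az": 0.076}
    - {"gripper": -1,"dx": 0.168,"dy": -0.069,"dz": 0,"ax": -0.0069,"ay": -0.019,"az": 0.114}
    - {"gripper": -1,"dx": 0.224,"dy": -0.092,"dz": 0,"ax": -0.0092,"ay": -0.0253,"az": 0.152}
    - {"gripper": -1,"dx": 0.28,"dy": -0.115,"dz": 0,"ax": -0.0114,"ay": -0.0316,"az": 0.19}

```text
time_s: 17.52
ee_pos: [0.6023, 0.1198, 0.2006]
ee_rot: [-2.824, -1.305, -0.033]
ft_force: [-0.1, -0.2, -1.1]
width: 1.0
grip_force: 0.0
```

```bash
python3 - <<'E'
from h import *
o=ctrl.get_obs();print(o["ee_pos"],o["ee_rot"],o["joints"]);print(delta(o["ee_pos"],o["ee_rot"],[.5911,.1932,.1],-54.0))
E
```

```text
[0.6023 0.1198 0.2006] [-2.8237 -1.3051 -0.0326] [-0.2273  0.69   -0.0445  1.6422 -0.0076  0.7944 -0.961 ]
(array([ 0.0908, -0.1082,  0.2063]), array([-0.0072, -0.0094,  0.0756]), array([2.9878, 0.9708, 0.    ]))
```

Request:
move_arm:
  series:
    - {"gripper": -1,"dx": 0.045,"dy": -0.054,"dz": 0.02,"ax": -0.0036,"ay": -0.0047,"az": 0.038}
    - {"gripper": -1,"dx": 0.091,"dy": -0.108,"dz": 0.06,"ax": -0.0072,"ay": -0.0094,"az": 0.0756}
    - {"gripper": -1,"dx": 0.091,"dy": -0.108,"dz": 0.13,"ax": -0.0072,"ay": -0.0094,"az": 0.0756}
    - {"gripper": -1,"dx": 0.091,"dy": -0.108,"dz": 0.2,"ax": -0.0072,"ay": -0.0094,"az": 0.0756}
    - {"gripper": -1,"dx": 0.091,"dy": -0.108,"dz": 0.206,"ax": -0.0072,"ay": -0.0094,"az": 0.0756}

```text
time_s: 17.93
ee_pos: [0.5867, 0.1924, 0.0943]
ee_rot: [-2.983, -0.985, 0.017]
ft_force: [-1.1, -1.2, 0.0]
width: 1.001
grip_force: 0.0
```

Request:
move_arm:
  series:
    - {"gripper": -1,"dx": 0,"dy": 0,"dz": 0.05,"ax": 0,"ay": 0,"az": 0}
    - {"gripper": -1,"dx": 0,"dy": 0,"dz": 0.1,"ax": 0,"ay": 0,"az": 0}
    - {"gripper": -1,"dx": 0,"dy": 0,"dz": 0.15,"ax": 0,"ay": 0,"az": 0}
    - {"gripper": -1,"dx": 0,"dy": 0,"dz": 0.15,"ax": 0,"ay": 0,"az": 0}
    - {"gripper": -1,"dx": 0,"dy": 0,"dz": 0.15,"ax": 0,"ay": 0,"az": 0}

```text
time_s: 18.35
ee_pos: [0.5919, 0.191, 0.0257]
ee_rot: [-2.985, -0.978, 0.001]
ft_force: [0.8, -0.3, 0.4]
width: 1.001
grip_force: 0.0
```

```bash
python3 - <<'E'
from h import *
o=ctrl.get_obs();print(o["ee_pos"],o["ee_rot"],o["ft_force"],o["joints"]);print(delta(o["ee_pos"],o["ee_rot"],[.5911,.1932,-.010],-54.0))
E
```

```text
[0.5919 0.191  0.0257] [-2.9854 -0.9779  0.0005] [ 0.791  -0.3356  0.4221] [-0.4063  0.9546  0.0367  1.7036 -0.0647  0.4849 -1.2654]
(array([ 0.0013, -0.0046,  0.0713]), array([-0.0001,  0.0001,  0.0015]), array([2.9878, 0.9708, 0.    ]))
```

Request:
move_arm:
  series:
    - {"gripper": -1,"dx": 0.001,"dy": -0.0046,"dz": 0.03,"ax": 0,"ay": 0,"az": 0.0015}
    - {"gripper": -1,"dx": 0.001,"dy": -0.0046,"dz": 0.055,"ax": 0,"ay": 0,"az": 0.0015}
    - {"gripper": -1,"dx": 0.001,"dy": -0.0046,"dz": 0.07,"ax": 0,"ay": 0,"az": 0.0015}
    - {"gripper": -1,"dx": 0.001,"dy": -0.0046,"dz": 0.076,"ax": 0,"ay": 0,"az": 0.0015}
    - {"gripper": -1,"dx": 0.001,"dy": -0.0046,"dz": 0.076,"ax": 0,"ay": 0,"az": 0.0015}

```text
time_s: 18.77
ee_pos: [0.5911, 0.1939, -0.0125]
ee_rot: [-2.987, -0.972, -0.001]
ft_force: [0.2, -0.7, -1.1]
width: 1.001
grip_force: 0.0
```

Request:
move_arm:
  series:
    - {"gripper": 0,"dx": 0,"dy": 0,"dz": 0,"ax": 0,"ay": 0,"az": 0}
    - {"gripper": 0.4,"dx": 0,"dy": 0,"dz": 0,"ax": 0,"ay": 0,"az": 0}
    - {"gripper": 0.4,"dx": 0,"dy": 0,"dz": 0,"ax": 0,"ay": 0,"az": 0}
    - {"gripper": 0.4,"dx": 0,"dy": 0,"dz": 0,"ax": 0,"ay": 0,"az": 0}
    - {"gripper": 0.4,"dx": 0,"dy": 0,"dz": 0,"ax": 0,"ay": 0,"az": 0}

```text
time_s: 19.18
ee_pos: [0.5916, 0.1943, -0.0119]
ee_rot: [-2.987, -0.973, -0.004]
ft_force: [-0.4, -0.5, 2.6]
width: 0.722
grip_force: 25.0
```

Request:
move_arm:
  series:
    - {"gripper": 0.4,"dx": 0,"dy": 0,"dz": 0,"ax": 0,"ay": 0,"az": 0}
    - {"gripper": 0.4,"dx": 0,"dy": 0,"dz": 0,"ax": 0,"ay": 0,"az": 0}

```text
time_s: 19.35
ee_pos: [0.5916, 0.1943, -0.0119]
ee_rot: [-2.987, -0.973, -0.004]
ft_force: [-0.7, 0.2, 3.7]
width: 0.724
grip_force: 25.0
```

Request:
move_arm:
  series:
    - {"gripper": 0.4,"dx": 0,"dy": 0,"dz": -0.05,"ax": 0,"ay": 0,"az": 0}
    - {"gripper": 0.4,"dx": 0,"dy": 0,"dz": -0.12,"ax": 0,"ay": 0,"az": 0}
    - {"gripper": 0.4,"dx": 0,"dy": 0,"dz": -0.19,"ax": 0,"ay": 0,"az": 0}
    - {"gripper": 0.4,"dx": 0,"dy": 0,"dz": -0.26,"ax": 0,"ay": 0,"az": 0}
    - {"gripper": 0.4,"dx": 0,"dy": 0,"dz": -0.3,"ax": 0,"ay": 0,"az": 0}

```text
time_s: 19.77
ee_pos: [0.5925, 0.1945, 0.1412]
ee_rot: [-2.987, -0.972, -0.009]
ft_force: [1.4, 0.1, -0.9]
width: 0.724
grip_force: 25.0
```

```bash
python3 - <<'E'
from h import *
o=ctrl.get_obs();print(o["ee_pos"],o["ee_rot"],o["grip_force"],o["joints"]);print(delta(o["ee_pos"],o["ee_rot"],[.6464,-.0256,.14],-5.7))
E
```

```text
[0.5925 0.1945 0.1412] [-2.9866 -0.9723 -0.0092] 24.997331500053406 [-0.4222  0.7834  0.0566  1.6586 -0.0627  0.6955 -1.2755]
(array([-0.1719,  0.4193,  0.0018]), array([ 0.0011, -0.0016, -0.268 ]), array([2.3291, 2.1082, 0.    ]))
```

Request:
move_arm:
  series:
    - {"gripper": 0.4,"dx": -0.025,"dy": 0.06,"dz": -0.01,"ax": 0,"ay": 0,"az": -0.038}
    - {"gripper": 0.4,"dx": -0.05,"dy": 0.12,"dz": -0.02,"ax": 0,"ay": 0,"az": -0.076}
    - {"gripper": 0.4,"dx": -0.074,"dy": 0.18,"dz": -0.02,"ax": 0,"ay": 0,"az": -0.114}
    - {"gripper": 0.4,"dx": -0.098,"dy": 0.24,"dz": -0.02,"ax": 0,"ay": 0,"az": -0.152}
    - {"gripper": 0.4,"dx": -0.123,"dy": 0.3,"dz": -0.02,"ax": 0.001,"ay": -0.001,"az": -0.19}

```text
time_s: 20.18
ee_pos: [0.6295, 0.0351, 0.1475]
ee_rot: [-2.562, -1.815, 0.004]
ft_force: [-0.4, -0.1, -0.7]
width: 0.722
grip_force: 25.0
```

```bash
python3 - <<'E'
from h import *
o=ctrl.get_obs();print(o["ee_pos"],o["ee_rot"],o["grip_force"],o["joints"]);print(delta(o["ee_pos"],o["ee_rot"],[.6464,-.0256,.14],-5.7))
E
```

```text
[0.6295 0.0351 0.1475] [-2.5618 -1.815   0.0044] 24.99373733997345 [-0.0473  0.7867 -0.1486  1.6146  0.1527  0.755  -0.6026]
(array([-0.1034,  0.0721,  0.0149]), array([-0.0011,  0.0002, -0.0759]), array([2.3291, 2.1082, 0.    ]))
```

Request:
move_arm:
  series:
    - {"gripper": 0.4,"dx": -0.05,"dy": 0.036,"dz": 0,"ax": 0,"ay": 0,"az": -0.038}
    - {"gripper": 0.4,"dx": -0.103,"dy": 0.072,"dz": 0.01,"ax": 0,"ay": 0,"az": -0.076}
    - {"gripper": 0.4,"dx": -0.103,"dy": 0.072,"dz": 0.04,"ax": 0,"ay": 0,"az": -0.076}
    - {"gripper": 0.4,"dx": -0.103,"dy": 0.072,"dz": 0.05,"ax": 0,"ay": 0,"az": -0.076}
    - {"gripper": 0.4,"dx": -0.103,"dy": 0.072,"dz": 0.05,"ax": 0,"ay": 0,"az": -0.076}

```text
time_s: 20.6
ee_pos: [0.6444, -0.0236, 0.1206]
ee_rot: [-2.332, -2.097, 0.007]
ft_force: [-1.7, 0.3, -0.7]
width: 0.72
grip_force: 25.0
```

```bash
python3 - <<'E'
from h import *
o=ctrl.get_obs();print(o["ee_pos"],o["ee_rot"],o["grip_force"],o["joints"]);print(delta(o["ee_pos"],o["ee_rot"],[.6464,-.0256,.076],-5.7))
E
```

```text
[ 0.6444 -0.0236  0.1206] [-2.3317 -2.0969  0.0071] 24.99748259782791 [ 0.0825  0.8445 -0.2185  1.5788  0.2372  0.7515 -0.3459]
(array([-0.0035,  0.0049,  0.0893]), array([-0.0023, -0.0001, -0.0021]), array([2.3291, 2.1082, 0.    ]))
```

Request:
move_arm:
  series:
    - {"gripper": 0.4,"dx": -0.0035,"dy": 0.004,"dz": 0,"ax": -0.0015,"ay": 0,"az": -0.002}
    - {"gripper": 0.4,"dx": -0.0035,"dy": 0.004,"dz": 0.03,"ax": -0.0015,"ay": 0,"az": -0.002}
    - {"gripper": 0.4,"dx": -0.0035,"dy": 0.004,"dz": 0.06,"ax": -0.0015,"ay": 0,"az": -0.002}
    - {"gripper": 0.4,"dx": -0.0035,"dy": 0.004,"dz": 0.089,"ax": -0.0015,"ay": 0,"az": -0.002}
    - {"gripper": 0.4,"dx": -0.0035,"dy": 0.004,"dz": 0.089,"ax": -0.0015,"ay": 0,"az": -0.002}

```text
time_s: 21.02
ee_pos: [0.6461, -0.024, 0.0761]
ee_rot: [-2.324, -2.111, 0.002]
ft_force: [-0.3, -1.0, -0.3]
width: 0.722
grip_force: 25.0
```

```bash
python3 - <<'E'
from h import *
o=ctrl.get_obs();print(o["ee_pos"],o["ee_rot"],o["ft_force"],o["grip_force"]);print(delta(o["ee_pos"],o["ee_rot"],[.6464,-.0256,.070],-5.7))
E
```

```text
[ 0.6461 -0.024   0.0761] [-2.3244 -2.1109  0.0023] [-0.3116 -1.0038 -0.2937] 24.997437000274658
(array([-0.0031,  0.001 ,  0.0123]), array([-0.0007, -0.    ,  0.0011]), array([2.3291, 2.1082, 0.    ]))
```

Request:
move_arm:
  series:
    - {"gripper": 0.4,"dx": -0.003,"dy": 0.001,"dz": 0.006,"ax": 0,"ay": 0,"az": 0}
    - {"gripper": 0.4,"dx": -0.003,"dy": 0.001,"dz": 0.012,"ax": 0,"ay": 0,"az": 0}
    - {"gripper": 0.4,"dx": -0.003,"dy": 0.001,"dz": 0.014,"ax": 0,"ay": 0,"az": 0}
    - {"gripper": 0.4,"dx": -0.003,"dy": 0.001,"dz": 0.014,"ax": 0,"ay": 0,"az": 0}

```text
time_s: 21.35
ee_pos: [0.6485, -0.0273, 0.0715]
ee_rot: [2.327, 2.108, 0.003]
ft_force: [0.2, 0.1, -0.5]
width: 0.719
grip_force: 25.0
```

Request:
move_arm:
  series:
    - {"gripper": 0,"dx": 0,"dy": 0,"dz": 0,"ax": 0,"ay": 0,"az": 0}
    - {"gripper": -0.7,"dx": 0,"dy": 0,"dz": 0,"ax": 0,"ay": 0,"az": 0}
    - {"gripper": -0.9,"dx": 0,"dy": 0,"dz": 0,"ax": 0,"ay": 0,"az": 0}
    - {"gripper": -0.9,"dx": 0,"dy": 0,"dz": 0,"ax": 0,"ay": 0,"az": 0}

```text
time_s: 21.68
ee_pos: [0.6484, -0.0275, 0.0712]
ee_rot: [2.328, 2.107, 0.002]
ft_force: [0.2, -0.8, -0.4]
width: 0.923
grip_force: 0.0
```

Request:
move_arm:
  series:
    - {"gripper": -0.9,"dx": 0,"dy": 0,"dz": -0.05,"ax": 0,"ay": 0,"az": 0}
    - {"gripper": -0.9,"dx": 0,"dy": 0,"dz": -0.12,"ax": 0,"ay": 0,"az": 0}
    - {"gripper": -0.9,"dx": 0,"dy": 0,"dz": -0.18,"ax": 0,"ay": 0,"az": 0}
    - {"gripper": -0.9,"dx": 0,"dy": 0,"dz": -0.24,"ax": 0,"ay": 0,"az": 0}
    - {"gripper": -0.9,"dx": 0,"dy": 0,"dz": -0.24,"ax": 0,"ay": 0,"az": 0}

```text
time_s: 22.1
ee_pos: [0.6521, -0.0271, 0.1976]
ee_rot: [2.323, 2.102, 0.016]
ft_force: [1.0, -0.5, -0.4]
width: 0.946
grip_force: 0.0
```

```bash
python3 - <<'E'
from h import *
o=ctrl.get_obs();print(o["ee_pos"],o["ee_rot"],o["joints"])
for y in(-5.7,40,60,90):print(y,delta(o["ee_pos"],o["ee_rot"],[.4646,.0397,.17],y))
E
```

```text
[ 0.6521 -0.0271  0.1976] [2.323  2.1021 0.0161] [ 0.0998  0.7516 -0.2422  1.5144  0.2134  0.888  -0.3122]
-5.7 (array([ 0.0956, -0.3871,  0.0502]), array([ 0.0042, -0.0006, -0.0001]), array([2.3291, 2.1082, 0.    ]))
40 (array([ 0.0956, -0.3871,  0.0502]), array([ 0.0042,  0.0011, -0.254 ]), array([1.3277, 2.8472, 0.    ]))
60 (array([ 0.0956, -0.3871,  0.0502]), array([ 0.0041,  0.0019, -0.3651]), array([0.8131, 3.0345, 0.    ]))
90 (array([ 0.0956, -0.3871,  0.0502]), array([ 0.003 , -0.0036,  0.4682]), array([ 3.1416, -0.    ,  0.    ]))
```

Request:
move_arm:
  series:
    - {"gripper": -0.9,"dx": 0.019,"dy": -0.077,"dz": 0,"ax": 0.002,"ay": 0,"az": 0}
    - {"gripper": -0.9,"dx": 0.038,"dy": -0.155,"dz": 0,"ax": 0.004,"ay": 0,"az": 0}
    - {"gripper": -0.9,"dx": 0.057,"dy": -0.232,"dz": 0,"ax": 0.004,"ay": 0,"az": 0}
    - {"gripper": -0.9,"dx": 0.076,"dy": -0.31,"dz": 0,"ax": 0.004,"ay": 0,"az": 0}
    - {"gripper": -0.9,"dx": 0.096,"dy": -0.387,"dz": 0,"ax": 0.004,"ay": 0,"az": 0}

```text
time_s: 22.52
ee_pos: [0.4582, 0.0397, 0.1906]
ee_rot: [-2.323, -2.102, 0.011]
ft_force: [1.2, 1.0, -0.5]
width: 0.947
grip_force: 0.0
```

Request:
move_arm:
  series:
    - {"gripper": -0.9,"dx": 0,"dy": 0,"dz": 0,"ax": 0,"ay": 0,"az": 0}
    - {"gripper": -0.9,"dx": 0,"dy": 0,"dz": 0,"ax": 0,"ay": 0,"az": 0}

```text
time_s: 22.68
ee_pos: [0.4577, 0.04, 0.1907]
ee_rot: [-2.319, -2.106, 0.014]
ft_force: [0.2, 0.8, -0.5]
width: 0.95
grip_force: 0.0
```

```bash
python3 - <<'E'
from h import *
o=ctrl.get_obs();print(o["ee_pos"],o["ee_rot"],o["joints"])
print(delta(o["ee_pos"],o["ee_rot"],[.4646,.0397,.1],-5.7))
cv2.imwrite("pics/v9.png",np.hstack([snap("side",(285,150,345,225),6,"s9"),snap("top",(280,170,345,285),5,"t9")[:450]]))
im=cv2.imread("pics/t9_full.png")
r=coaster_top(im,(302,182,340,214),.093);print(r)
E
```

```text
[0.4577 0.04   0.1907] [-2.3189 -2.1057  0.0145] [-0.0326  0.5416 -0.2334  2.0698  0.2174  0.5656 -0.5157]
(array([0.0008, 0.0162, 0.1812]), array([-0.0042,  0.0002,  0.001 ]), array([2.3291, 2.1082, 0.    ]))
((646.21533203125, -26.943878173828125), (93.72753143310547, 70.63143157958984), 84.40164184570312)
```

View pics/v9.png

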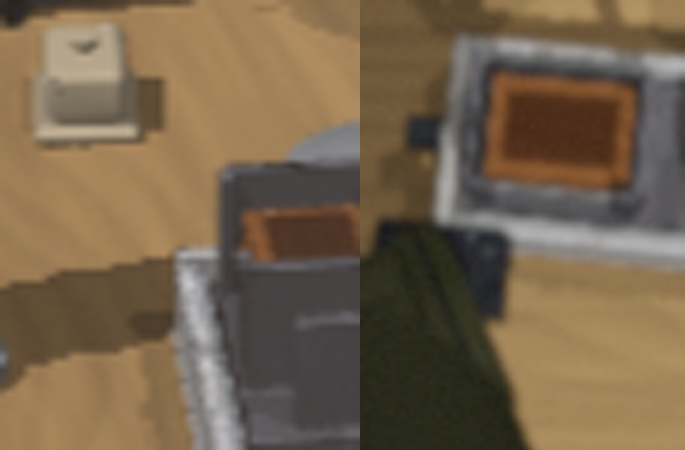

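Request:
move_arm:
  series:
    - {"gripper": -0.9,"dx": 0.001,"dy": 0.014,"dz": 0.03,"ax": -0.004,"ay": 0,"az": 0.001}
    - {"gripper": -0.9,"dx": 0.001,"dy": 0.014,"dz": 0.09,"ax": -0.004,"ay": 0,"az": 0.001}
    - {"gripper": -0.9,"dx": 0.001,"dy": 0.014,"dz": 0.15,"ax": -0.004,"ay": 0,"az": 0.001}
    - {"gripper": -0.9,"dx": 0.001,"dy": 0.014,"dz": 0.18,"ax": -0.004,"ay": 0,"az": 0.001}
    - {"gripper": -0.9,"dx": 0.001,"dy": 0.014,"dz": 0.18,"ax": -0.004,"ay": 0,"az": 0.001}

```text
time_s: 23.2
ee_pos: [0.4663, 0.0388, 0.0976]
ee_rot: [-2.333, -2.104, 0.003]
ft_force: [0.3, 0.3, 0.3]
width: 0.95
grip_force: 0.0
```

Request:
move_arm:
  series:
    - {"gripper": -0.9,"dx": 0,"dy": 0,"dz": 0.04,"ax": 0,"ay": 0,"az": 0}
    - {"gripper": -0.9,"dx": 0,"dy": 0,"dz": 0.08,"ax": 0,"ay": 0,"az": 0}
    - {"gripper": -0.9,"dx": 0,"dy": 0,"dz": 0.1,"ax": 0,"ay": 0,"az": 0}
    - {"gripper": -0.9,"dx": 0,"dy": 0,"dz": 0.1,"ax": 0,"ay": 0,"az": 0}
    - {"gripper": -0.9,"dx": 0,"dy": 0,"dz": 0.1,"ax": 0,"ay": 0,"az": 0}

```text
time_s: 23.62
ee_pos: [0.4676, 0.0392, 0.0508]
ee_rot: [2.331, 2.103, 0.003]
ft_force: [0.0, 0.3, -0.2]
width: 0.953
grip_force: 0.0
```

```bash
python3 - <<'E'
from h import *
o=ctrl.get_obs();print(o["ee_pos"],o["ee_rot"],o["ft_force"],o["joints"])
print(delta(o["ee_pos"],o["ee_rot"],[.4646,.0397,.028],-5.7))
E
```

```text
[0.4676 0.0392 0.0508] [2.3313 2.1027 0.0031] [ 0.0077  0.2663 -0.1596] [-0.1359  0.8128 -0.0756  2.1612  0.3246  0.1752 -0.6107]
(array([ 0.0004, -0.0062,  0.0456]), array([ 0.0009, -0.    , -0.0011]), array([2.3291, 2.1082, 0.    ]))
```

Request:
move_arm:
  series:
    - {"gripper": -0.9,"dx": 0,"dy": -0.005,"dz": 0.015,"ax": 0.001,"ay": 0,"az": -0.001}
    - {"gripper": -0.9,"dx": 0,"dy": -0.005,"dz": 0.03,"ax": 0.001,"ay": 0,"az": -0.001}
    - {"gripper": -0.9,"dx": 0,"dy": -0.005,"dz": 0.04,"ax": 0.001,"ay": 0,"az": -0.001}
    - {"gripper": -0.3,"dx": 0,"dy": -0.005,"dz": 0.04,"ax": 0.001,"ay": 0,"az": -0.001}
    - {"gripper": 0.2,"dx": 0,"dy": -0.005,"dz": 0.04,"ax": 0.001,"ay": 0,"az": -0.001}
  newtons: 15

```text
time_s: 24.03
ee_pos: [0.4637, 0.0396, 0.0303]
ee_rot: [-2.328, -2.108, 0.002]
ft_force: [-0.6, 0.2, 0.4]
width: 0.821
grip_force: 0.0
```

Request:
move_arm:
  series:
    - {"gripper": 0.2,"dx": 0,"dy": 0,"dz": 0,"ax": 0,"ay": 0,"az": 0}
    - {"gripper": 0.3,"dx": 0,"dy": 0,"dz": 0,"ax": 0,"ay": 0,"az": 0}
    - {"gripper": 0.5,"dx": 0,"dy": 0,"dz": 0,"ax": 0,"ay": 0,"az": 0}
    - {"gripper": 0.7,"dx": 0,"dy": 0,"dz": 0,"ax": 0,"ay": 0,"az": 0}
    - {"gripper": 1,"dx": 0,"dy": 0,"dz": 0,"ax": 0,"ay": 0,"az": 0}

```text
time_s: 24.45
ee_pos: [0.4639, 0.0396, 0.0307]
ee_rot: [-2.328, -2.108, 0.001]
ft_force: [0.1, 0.7, -0.2]
width: 0.444
grip_force: 0.0
```

Request:
move_arm:
  series:
    - {"gripper": 1,"dx": 0,"dy": 0,"dz": 0,"ax": 0,"ay": 0,"az": 0}
    - {"gripper": 1,"dx": 0,"dy": 0,"dz": 0,"ax": 0,"ay": 0,"az": 0}
    - {"gripper": 1,"dx": 0,"dy": 0,"dz": 0,"ax": 0,"ay": 0,"az": 0}
    - {"gripper": 1,"dx": 0,"dy": 0,"dz": 0,"ax": 0,"ay": 0,"az": 0}
  newtons: 45

```text
time_s: 24.78
ee_pos: [0.4644, 0.0397, 0.0306]
ee_rot: [-2.328, -2.108, 0.0]
ft_force: [1.4, -0.0, -0.0]
width: 0.306
grip_force: 45.0
```

Request:
move_arm:
  series:
    - {"gripper": 1,"dx": 0,"dy": 0,"dz": -0.05,"ax": 0,"ay": 0,"az": 0}
    - {"gripper": 1,"dx": 0,"dy": 0,"dz": -0.11,"ax": 0,"ay": 0,"az": 0}
    - {"gripper": 1,"dx": 0,"dy": 0,"dz": -0.17,"ax": 0,"ay": 0,"az": 0}
    - {"gripper": 1,"dx": 0,"dy": 0,"dz": -0.24,"ax": 0,"ay": 0,"az": 0}
    - {"gripper": 1,"dx": 0,"dy": 0,"dz": -0.31,"ax": 0,"ay": 0,"az": 0}

```text
time_s: 25.2
ee_pos: [0.4624, 0.0392, 0.1865]
ee_rot: [-2.326, -2.107, 0.006]
ft_force: [1.5, -0.4, -3.1]
width: 0.303
grip_force: 45.0
```

Request:
move_arm:
  series:
    - {"gripper": 1,"dx": 0,"dy": 0,"dz": 0,"ax": 0,"ay": 0,"az": 0}
    - {"gripper": 1,"dx": 0,"dy": 0,"dz": 0,"ax": 0,"ay": 0,"az": 0}

```text
time_s: 25.37
ee_pos: [0.4645, 0.0395, 0.1866]
ee_rot: [2.329, 2.108, 0.002]
ft_force: [0.2, 0.8, -3.5]
width: 0.305
grip_force: 45.0
```

```bash
python3 - <<'E'
from h import *
o=ctrl.get_obs();print(o["ee_pos"],o["ee_rot"],o["ft_force"],o["width"],o["joints"])
print(delta(o["ee_pos"],o["ee_rot"],[.6463,-.0265,.18],-5.7))
E
```

```text
[0.4645 0.0395 0.1866] [2.329  2.1077 0.002 ] [ 0.1782  0.7569 -3.5166] 0.3047412156936653 [-0.0275  0.551  -0.2391  2.069   0.2408  0.546  -0.5387]
(array([-0.0951,  0.3749,  0.0135]), array([ 0.0004, -0.0002, -0.    ]), array([2.3291, 2.1082, 0.    ]))
```

Request:
move_arm:
  series:
    - {"gripper": 1,"dx": -0.019,"dy": 0.075,"dz": 0,"ax": 0,"ay": 0,"az": 0}
    - {"gripper": 1,"dx": -0.038,"dy": 0.15,"dz": 0,"ax": 0,"ay": 0,"az": 0}
    - {"gripper": 1,"dx": -0.057,"dy": 0.225,"dz": 0,"ax": 0,"ay": 0,"az": 0}
    - {"gripper": 1,"dx": -0.076,"dy": 0.3,"dz": 0,"ax": 0,"ay": 0,"az": 0}
    - {"gripper": 1,"dx": -0.095,"dy": 0.375,"dz": 0,"ax": 0,"ay": 0,"az": 0}

```text
time_s: 25.78
ee_pos: [0.6454, -0.0273, 0.182]
ee_rot: [-2.325, -2.106, 0.009]
ft_force: [1.6, 0.5, -3.9]
width: 0.307
grip_force: 45.0
```

Request:
move_arm:
  series:
    - {"gripper": 1,"dx": 0,"dy": 0,"dz": 0.03,"ax": 0,"ay": 0,"az": 0}
    - {"gripper": 1,"dx": 0,"dy": 0,"dz": 0.06,"ax": 0,"ay": 0,"az": 0}
    - {"gripper": 1,"dx": 0,"dy": 0,"dz": 0.06,"ax": 0,"ay": 0,"az": 0}
    - {"gripper": 1,"dx": 0,"dy": 0,"dz": 0.06,"ax": 0,"ay": 0,"az": 0}

```text
time_s: 26.12
ee_pos: [0.6432, -0.0261, 0.1519]
ee_rot: [-2.324, -2.106, 0.011]
ft_force: [0.5, -0.6, -2.7]
width: 0.304
grip_force: 45.0
```

```bash
python3 - <<'E'
from h import *
o=ctrl.get_obs();print(o["ee_pos"],o["ee_rot"],o["ft_force"],o["width"],o["joints"])
print(delta(o["ee_pos"],o["ee_rot"],[.6463,-.0265,.13],-5.7))
a=snap("side",(285,120,365,230),5,"s10");b=snap("top",(285,150,345,250),5,"t10")
side_by(a,b,"v10")
E
```

```text
[ 0.6432 -0.0261  0.1519] [-2.3237 -2.1056  0.0106] [ 0.4855 -0.6096 -2.7337] 0.3036146757219884 [ 0.1018  0.8054 -0.249   1.5587  0.2455  0.8174 -0.3423]
(array([-0.0001,  0.0067,  0.0437]), array([-0.0028,  0.0004,  0.0003]), array([2.3291, 2.1082, 0.    ]))
```

View pics/v10.png

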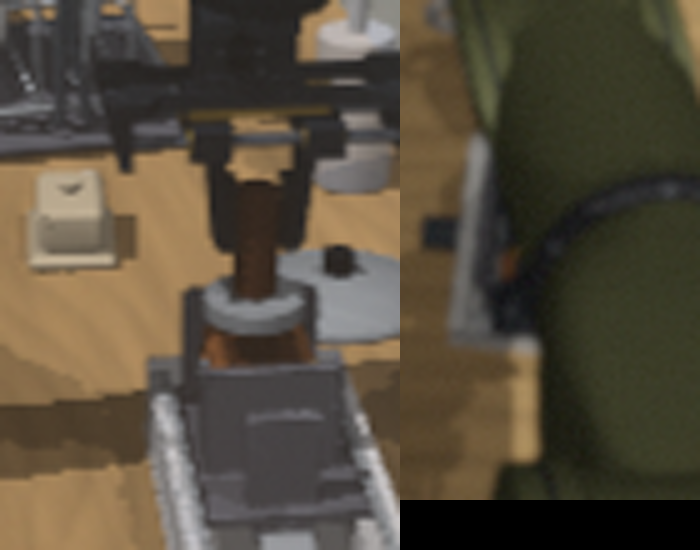

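Request:
move_arm:
  series:
    - {"gripper": 1,"dx": 0,"dy": 0.0065,"dz": 0.01,"ax": -0.0025,"ay": 0,"az": 0}
    - {"gripper": 1,"dx": 0,"dy": 0.0065,"dz": 0.03,"ax": -0.0025,"ay": 0,"az": 0}
    - {"gripper": 1,"dx": 0,"dy": 0.0065,"dz": 0.045,"ax": -0.0025,"ay": 0,"az": 0}
    - {"gripper": 1,"dx": 0,"dy": 0.0065,"dz": 0.052,"ax": -0.0025,"ay": 0,"az": 0}
    - {"gripper": 1,"dx": 0,"dy": 0.0065,"dz": 0.052,"ax": -0.0025,"ay": 0,"az": 0}
  newtons: 60

```text
time_s: 26.63
ee_pos: [0.6479, -0.0266, 0.1278]
ee_rot: [2.326, 2.107, 0.003]
ft_force: [-0.6, 0.2, -2.8]
width: 0.302
grip_force: 60.0
```

```bash
python3 - <<'E'
from h import *
o=ctrl.get_obs();print(o["ee_pos"],o["ee_rot"],o["ft_force"],o["width"],o["joints"])
print(delta(o["ee_pos"],o["ee_rot"],[.6463,-.0265,.11],-5.7))
E
```

```text
[ 0.6479 -0.0266  0.1278] [2.3264 2.1068 0.0032] [-0.6018  0.1712 -2.8482] 0.30189385311989986 [ 0.0969  0.8364 -0.2389  1.574   0.2596  0.7591 -0.3537]
(array([-0.0001, -0.0034,  0.0356]), array([0.0011, 0.0002, 0.0002]), array([2.3291, 2.1082, 0.    ]))
```

Now press in steps.

Request:
move_arm:
  series:
    - {"gripper": 1,"dx": 0,"dy": -0.0025,"dz": 0.006,"ax": 0.001,"ay": 0,"az": 0}
    - {"gripper": 1,"dx": 0,"dy": -0.0025,"dz": 0.012,"ax": 0.001,"ay": 0,"az": 0}
    - {"gripper": 1,"dx": 0,"dy": -0.0025,"dz": 0.018,"ax": 0.001,"ay": 0,"az": 0}
    - {"gripper": 1,"dx": 0,"dy": -0.0025,"dz": 0.024,"ax": 0.001,"ay": 0,"az": 0}

```text
time_s: 26.97
ee_pos: [0.6482, -0.0264, 0.1178]
ee_rot: [2.327, 2.106, 0.004]
ft_force: [-1.3, -0.9, 3.8]
width: 0.304
grip_force: 60.0
```

Request:
move_arm:
  series:
    - {"gripper": 1,"dx": 0,"dy": 0,"dz": 0.005,"ax": 0,"ay": 0,"az": 0}
    - {"gripper": 1,"dx": 0,"dy": 0,"dz": 0.01,"ax": 0,"ay": 0,"az": 0}
    - {"gripper": 1,"dx": 0,"dy": 0,"dz": 0.014,"ax": 0,"ay": 0,"az": 0}
    - {"gripper": 1,"dx": 0,"dy": 0,"dz": 0.014,"ax": 0,"ay": 0,"az": 0}

```text
time_s: 27.3
ee_pos: [0.6483, -0.0264, 0.1111]
ee_rot: [2.327, 2.106, 0.004]
ft_force: [-2.8, 0.5, 8.9]
width: 0.305
grip_force: 60.0
```

Request:
move_arm:
  series:
    - {"gripper": 1,"dx": 0,"dy": 0,"dz": 0.005,"ax": 0,"ay": 0,"az": 0}
    - {"gripper": 1,"dx": 0,"dy": 0,"dz": 0.01,"ax": 0,"ay": 0,"az": 0}
    - {"gripper": 1,"dx": 0,"dy": 0,"dz": 0.014,"ax": 0,"ay": 0,"az": 0}
    - {"gripper": 1,"dx": 0,"dy": 0,"dz": 0.014,"ax": 0,"ay": 0,"az": 0}
    - {"gripper": 1,"dx": 0,"dy": 0,"dz": 0.014,"ax": 0,"ay": 0,"az": 0}

```text
time_s: 27.72
ee_pos: [0.649, -0.0263, 0.1093]
ee_rot: [2.325, 2.104, 0.007]
ft_force: [-10.8, -0.2, 36.3]
width: 0.303
grip_force: 60.2
```

Request:
move_arm:
  series:
    - {"gripper": 1,"dx": 0,"dy": 0,"dz": 0.004,"ax": 0,"ay": 0,"az": 0}
    - {"gripper": 1,"dx": 0,"dy": 0,"dz": 0.004,"ax": 0,"ay": 0,"az": 0}
    - {"gripper": 1,"dx": 0,"dy": 0,"dz": 0.004,"ax": 0,"ay": 0,"az": 0}
    - {"gripper": 1,"dx": 0,"dy": 0,"dz": 0.004,"ax": 0,"ay": 0,"az": 0}
    - {"gripper": 1,"dx": 0,"dy": 0,"dz": 0.004,"ax": 0,"ay": 0,"az": 0}

```text
time_s: 28.13
ee_pos: [0.6495, -0.0264, 0.1089]
ee_rot: [2.324, 2.104, 0.008]
ft_force: [-14.0, -1.3, 45.9]
width: 0.301
grip_force: 60.2
```

Request:
move_arm:
  series:
    - {"gripper": 1,"dx": 0,"dy": 0,"dz": -0.015,"ax": 0,"ay": 0,"az": 0}
    - {"gripper": 1,"dx": 0,"dy": 0,"dz": -0.03,"ax": 0,"ay": 0,"az": 0}
    - {"gripper": 1,"dx": 0,"dy": 0,"dz": -0.05,"ax": 0,"ay": 0,"az": 0}
    - {"gripper": 1,"dx": 0,"dy": 0,"dz": -0.07,"ax": 0,"ay": 0,"az": 0}
    - {"gripper": 1,"dx": 0,"dy": 0,"dz": -0.09,"ax": 0,"ay": 0,"az": 0}
  newtons: 45

```text
time_s: 28.55
ee_pos: [0.6474, -0.0265, 0.1463]
ee_rot: [2.328, 2.108, 0.002]
ft_force: [-0.2, -0.4, -3.0]
width: 0.306
grip_force: 45.0
```

Request:
move_arm:
  series:
    - {"gripper": 1,"dx": 0,"dy": 0,"dz": -0.04,"ax": 0,"ay": 0,"az": 0}
    - {"gripper": 1,"dx": 0,"dy": 0,"dz": -0.08,"ax": 0,"ay": 0,"az": 0}
    - {"gripper": 1,"dx": 0,"dy": 0,"dz": -0.09,"ax": 0,"ay": 0,"az": 0}
    - {"gripper": 1,"dx": 0,"dy": 0,"dz": -0.09,"ax": 0,"ay": 0,"az": 0}

```text
time_s: 28.88
ee_pos: [0.6488, -0.0263, 0.1926]
ee_rot: [2.326, 2.105, 0.007]
ft_force: [0.6, -0.0, -4.0]
width: 0.306
grip_force: 45.0
```

```bash
python3 - <<'E'
from h import *
o=ctrl.get_obs();print(o["ee_pos"],o["ee_rot"],o["ft_force"],o["width"],o["joints"])
for y in(-5.7,-25,-45):print(delta(o["ee_pos"],o["ee_rot"],[.437,-.252,.18],y))
E
```

```text
[ 0.6488 -0.0263  0.1926] [2.3258 2.1054 0.0074] [ 0.6366 -0.0424 -3.9554] 0.30615069831469005 [ 0.1079  0.7574 -0.2603  1.5216  0.2311  0.8864 -0.3291]
(array([-0.4911, -0.3769,  0.0226]), array([ 0.002 , -0.0002,  0.    ]), array([2.3291, 2.1082, 0.    ]))
(array([-0.4911, -0.3769,  0.0226]), array([ 0.002 , -0.0005,  0.1073]), array([2.6496, 1.688 , 0.    ]))
(array([-0.4911, -0.3769,  0.0226]), array([ 0.0019, -0.0009,  0.2184]), array([2.9025, 1.2022, 0.    ]))
```

Request:
move_arm:
  series:
    - {"gripper": 1,"dx": -0.06,"dy": -0.046,"dz": 0,"ax": 0,"ay": 0,"az": 0}
    - {"gripper": 1,"dx": -0.12,"dy": -0.092,"dz": 0,"ax": 0,"ay": 0,"az": 0}
    - {"gripper": 1,"dx": -0.18,"dy": -0.138,"dz": 0,"ax": 0,"ay": 0,"az": 0}
    - {"gripper": 1,"dx": -0.24,"dy": -0.184,"dz": 0,"ax": 0,"ay": 0,"az": 0}

```text
time_s: 29.22
ee_pos: [0.5419, -0.1376, 0.1894]
ee_rot: [2.328, 2.109, 0.0]
ft_force: [-0.2, -0.5, -3.2]
width: 0.307
grip_force: 45.0
```

Request:
move_arm:
  series:
    - {"gripper": 1,"dx": -0.06,"dy": -0.046,"dz": 0,"ax": 0,"ay": 0,"az": 0}
    - {"gripper": 1,"dx": -0.12,"dy": -0.092,"dz": 0,"ax": 0,"ay": 0,"az": 0}
    - {"gripper": 1,"dx": -0.18,"dy": -0.138,"dz": 0,"ax": 0,"ay": 0,"az": 0}
    - {"gripper": 1,"dx": -0.251,"dy": -0.193,"dz": 0,"ax": 0,"ay": 0,"az": 0}
    - {"gripper": 1,"dx": -0.251,"dy": -0.193,"dz": 0,"ax": 0,"ay": 0,"az": 0}

```text
time_s: 29.63
ee_pos: [0.4266, -0.2593, 0.1889]
ee_rot: [-2.34, -2.093, 0.012]
ft_force: [-1.6, -1.6, -3.1]
width: 0.303
grip_force: 45.0
```

```bash
python3 - <<'E'
from h import *
o=ctrl.get_obs();print(o["ee_pos"],o["ee_rot"],o["ft_force"],o["width"],o["joints"])
print(delta(o["ee_pos"],o["ee_rot"],[.437,-.252,.08],-5.7))
im=cv2.imread("pics/t9_full.png");im0=cv2.imread("pics/top0.png")
# cork pad centre refine by Otsu on value
for z,i in((.004,im0),(.004,im)):
    x0,y0,x1,y1=365,245,410,290
    c=cv2.resize(i[y0:y1,x0:x1],None,fx=8,fy=8,interpolation=cv2.INTER_CUBIC)
    g=cv2.cvtColor(c,cv2.COLOR_BGR2LAB)[...,2];g=cv2.GaussianBlur(g,(0,0),8);th,m=cv2.threshold(g,0,255,cv2.THRESH_OTSU+cv2.THRESH_BINARY_INV)
    n,l,st,ce=cv2.connectedComponentsWithStats(m);k=1+np.argmax(st[1:,4]);u=(ce[k]+.5)/8-.5+[x0,y0];print(u,st[k]/8,at_z("top",*u,.004))
E
```

```text
[ 0.4266 -0.2593  0.1889] [-2.3395 -2.0927  0.0124] [-1.62   -1.5541 -3.1478] 0.30276001093928706 [ 0.6355  0.5885 -0.2933  1.9675  0.2859  0.6311  0.0442]
(array([0.0176, 0.0206, 0.2175]), array([-0.0023,  0.0013, -0.0038]), array([2.3291, 2.1082, 0.    ]))
[388.5884 260.0682] [   0.       0.      45.      35.625 8951.5  ] [ 0.4515 -0.25    0.004 ]
[388.433  262.0069] [   5.625    0.      34.375   35.25  7005.75 ] [ 0.4453 -0.2493  0.004 ]
```

Request:
move_arm:
  series:
    - {"gripper": 1,"dx": 0.012,"dy": 0.014,"dz": 0.03,"ax": -0.002,"ay": 0,"az": -0.002}
    - {"gripper": 1,"dx": 0.012,"dy": 0.014,"dz": 0.09,"ax": -0.002,"ay": 0,"az": -0.002}
    - {"gripper": 1,"dx": 0.012,"dy": 0.014,"dz": 0.15,"ax": -0.002,"ay": 0,"az": -0.002}
    - {"gripper": 1,"dx": 0.012,"dy": 0.014,"dz": 0.21,"ax": -0.002,"ay": 0,"az": -0.002}
    - {"gripper": 1,"dx": 0.012,"dy": 0.014,"dz": 0.21,"ax": -0.002,"ay": 0,"az": -0.002}

```text
time_s: 30.05
ee_pos: [0.44, -0.2448, 0.0805]
ee_rot: [-2.319, -2.115, -0.003]
ft_force: [-0.4, 0.7, -3.2]
width: 0.304
grip_force: 45.0
```

Request:
move_arm:
  series:
    - {"gripper": 1,"dx": 0,"dy": 0,"dz": 0,"ax": 0,"ay": 0,"az": 0}
    - {"gripper": 1,"dx": 0,"dy": 0,"dz": 0,"ax": 0,"ay": 0,"az": 0}

```text
time_s: 30.22
ee_pos: [0.4441, -0.2468, 0.0863]
ee_rot: [2.317, 2.111, 0.01]
ft_force: [0.3, -0.2, -1.8]
width: 0.304
grip_force: 45.0
```

```bash
python3 - <<'E'
from h import *
o=ctrl.get_obs();print(o["ee_pos"],o["ee_rot"],o["ft_force"],o["width"],o["joints"])
print(delta(o["ee_pos"],o["ee_rot"],[.4365,-.252,.04],-5.7))
viewer.camera("side");print([(np.round(r["rect"]),round(r["conf"],2)) for r in look_for("side","cork_pad")]);
print("pad",proj("side",[.4365,-.252,.004]),"foot",proj("side",[*o["ee_pos"][:2],o["ee_pos"][2]-.0306]),[(np.round(r["rect"]),round(r["conf"],2)) for r in look_for("side","tamper")])
E
```

```text
[ 0.4441 -0.2468  0.0863] [2.3165 2.111  0.0104] [ 0.3304 -0.2343 -1.7839] 0.304354580324227 [ 0.5383  0.7647 -0.1957  2.0369  0.3794  0.3638 -0.0519]
(array([-0.0118, -0.0152,  0.0924]), array([0.0032, 0.    , 0.0021]), array([2.3291, 2.1082, 0.    ]))
[(array([264., 255., 300., 283.]), 0.57)]
pad [280.1826 267.0124] foot [281.9469 249.6304] [(array([274., 219., 294., 257.]), 0.81), (array([252., 172., 266., 200.]), 0.44)]
```

Request:
move_arm:
  series:
    - {"gripper": 1,"dx": -0.012,"dy": -0.013,"dz": 0.02,"ax": 0.003,"ay": 0,"az": 0.002}
    - {"gripper": 1,"dx": -0.012,"dy": -0.013,"dz": 0.05,"ax": 0.003,"ay": 0,"az": 0.002}
    - {"gripper": 1,"dx": -0.012,"dy": -0.013,"dz": 0.07,"ax": 0.003,"ay": 0,"az": 0.002}
    - {"gripper": 1,"dx": -0.012,"dy": -0.013,"dz": 0.085,"ax": 0.003,"ay": 0,"az": 0.002}
    - {"gripper": 1,"dx": -0.012,"dy": -0.013,"dz": 0.085,"ax": 0.003,"ay": 0,"az": 0.002}

```text
time_s: 30.78
ee_pos: [0.4363, -0.2519, 0.0417]
ee_rot: [-2.327, -2.107, 0.002]
ft_force: [0.1, -0.3, -3.0]
width: 0.303
grip_force: 45.0
```

Request:
move_arm:
  series:
    - {"gripper": 1,"dx": 0,"dy": 0,"dz": 0,"ax": 0,"ay": 0,"az": 0}
    - {"gripper": 1,"dx": 0,"dy": 0,"dz": 0,"ax": 0,"ay": 0,"az": 0}

```text
time_s: 30.95
ee_pos: [0.4373, -0.2522, 0.0433]
ee_rot: [2.328, 2.109, 0.0]
ft_force: [0.1, 0.5, -2.4]
width: 0.307
grip_force: 45.0
```

```bash
python3 - <<'E'
from h import *
o=ctrl.get_obs();print(o["ee_pos"],o["ee_rot"],o["ft_force"],o["width"],o["joints"])
print(delta(o["ee_pos"],o["ee_rot"],[.4368,-.253,.036],-5.7))
E
```

```text
[ 0.4373 -0.2522  0.0433] [2.3284 2.1086 0.0004] [ 0.0785  0.4976 -2.4157] 0.30650652592231414 [ 0.5179  0.8444 -0.1415  2.0546  0.4087  0.2684 -0.0709]
(array([-0.0017, -0.0009,  0.0146]), array([0.0001, 0.    , 0.0002]), array([2.3291, 2.1082, 0.    ]))
```

Request:
move_arm:
  series:
    - {"gripper": 1,"dx": -0.001,"dy": 0,"dz": 0.006,"ax": 0,"ay": 0,"az": 0}
    - {"gripper": 1,"dx": -0.001,"dy": 0,"dz": 0.012,"ax": 0,"ay": 0,"az": 0}
    - {"gripper": 1,"dx": -0.001,"dy": 0,"dz": 0.017,"ax": 0,"ay": 0,"az": 0}
    - {"gripper": 1,"dx": -0.001,"dy": 0,"dz": 0.017,"ax": 0,"ay": 0,"az": 0}

```text
time_s: 31.28
ee_pos: [0.4371, -0.2529, 0.0346]
ee_rot: [2.329, 2.108, 0.0]
ft_force: [1.8, -0.4, -2.8]
width: 0.31
grip_force: 45.0
```

Request:
move_arm:
  series:
    - {"gripper": 1,"dx": 0,"dy": 0,"dz": 0.002,"ax": 0,"ay": 0,"az": 0}
    - {"gripper": 1,"dx": 0,"dy": 0,"dz": 0.002,"ax": 0,"ay": 0,"az": 0}

```text
time_s: 31.45
ee_pos: [0.437, -0.2529, 0.0344]
ee_rot: [2.328, 2.108, -0.0]
ft_force: [-1.6, 1.0, 6.6]
width: 0.304
grip_force: 45.0
```

Request:
move_arm:
  series:
    - {"gripper": 1,"dx": 0,"dy": 0,"dz": -0.002,"ax": 0,"ay": 0,"az": 0}
    - {"gripper": 0.3,"dx": 0,"dy": 0,"dz": -0.002,"ax": 0,"ay": 0,"az": 0}
    - {"gripper": 0,"dx": 0,"dy": 0,"dz": -0.002,"ax": 0,"ay": 0,"az": 0}
    - {"gripper": -0.4,"dx": 0,"dy": 0,"dz": -0.002,"ax": 0,"ay": 0,"az": 0}
    - {"gripper": -0.4,"dx": 0,"dy": 0,"dz": -0.002,"ax": 0,"ay": 0,"az": 0}

```text
time_s: 31.87
ee_pos: [0.4371, -0.2527, 0.0346]
ee_rot: [2.329, 2.108, 0.0]
ft_force: [-0.1, 0.9, 0.3]
width: 0.552
grip_force: 0.0
```

Request:
move_arm:
  series:
    - {"gripper": -0.4,"dx": 0,"dy": 0,"dz": -0.002,"ax": 0,"ay": 0,"az": 0}
    - {"gripper": -0.4,"dx": 0,"dy": 0,"dz": -0.04,"ax": 0,"ay": 0,"az": 0}
    - {"gripper": -0.4,"dx": 0,"dy": 0,"dz": -0.1,"ax": 0,"ay": 0,"az": 0}
    - {"gripper": -0.4,"dx": 0,"dy": 0,"dz": -0.17,"ax": 0,"ay": 0,"az": 0}
    - {"gripper": -0.4,"dx": 0,"dy": 0,"dz": -0.24,"ax": 0,"ay": 0,"az": 0}

```text
time_s: 32.28
ee_pos: [0.4363, -0.2523, 0.1556]
ee_rot: [-2.327, -2.108, 0.001]
ft_force: [1.2, -0.6, -0.0]
width: 0.701
grip_force: 0.0
```

```bash
python3 - <<'E'
from h import *
o=ctrl.get_obs();print(o["ee_pos"],o["ee_rot"],o["ft_force"],o["width"],o["joints"])
s,c=np.sin(-.0991),np.cos(-.0991);P=np.array([.638,-.1086])+(-.165)*np.array([-s,c]);print("paddle",P)
for y in(-5.7,84.3):print(delta(o["ee_pos"],o["ee_rot"],[*P,.12],y))
im=viewer.camera("side")[:,:,::-1].copy();cv2.imwrite("pics/s11_full.png",im)
print("pad",proj("side",[.4368,-.253,.004]),"handle top",proj("side",[.437,-.2529,.089]),[(np.round(r["rect"]),round(r["conf"],2)) for r in look_for("side","tamper")])
print([(np.round(r["rect"]),round(r["conf"],2)) for r in look_for("side","cork_pad")])
E
```

```text
[ 0.4363 -0.2523  0.1556] [-2.3273 -2.1078  0.0011] [ 1.2113 -0.5918 -0.0488] 0.701231443851584 [ 0.6089  0.6462 -0.2816  1.9887  0.325   0.5514  0.0032]
paddle [ 0.6217 -0.2728]
(array([-0.0041,  0.3731,  0.0706]), array([-0.0005, -0.0002,  0.0002]), array([2.3291, 2.1082, 0.    ]))
(array([-0.0041,  0.3731,  0.0706]), array([-0.0003, -0.0006, -0.4998]), array([0.1562, 3.1377, 0.    ]))
pad [280.3482 267.2268] handle top [278.9769 240.73  ] [(array([271., 238., 290., 277.]), 0.83), (array([260., 185., 272., 202.]), 0.59), (array([313., 192., 374., 270.]), 0.5)]
[(array([263., 259., 302., 284.]), 0.7), (array([333., 169., 371., 186.]), 0.46)]
```

Request:
move_arm:
  series:
    - {"gripper": -0.4,"dx": 0,"dy": 0.075,"dz": 0,"ax": 0,"ay": 0,"az": 0}
    - {"gripper": 0.3,"dx": -0.002,"dy": 0.15,"dz": 0,"ax": 0,"ay": 0,"az": 0}
    - {"gripper": 1,"dx": -0.004,"dy": 0.225,"dz": 0,"ax": 0,"ay": 0,"az": 0}
    - {"gripper": 1,"dx": -0.004,"dy": 0.3,"dz": 0,"ax": 0,"ay": 0,"az": 0}
    - {"gripper": 1,"dx": -0.004,"dy": 0.372,"dz": 0,"ax": 0,"ay": 0,"az": 0}
  newtons: 10

```text
time_s: 32.85
ee_pos: [0.6226, -0.273, 0.1528]
ee_rot: [-2.327, -2.107, 0.002]
ft_force: [0.3, -1.0, -1.4]
width: 0.421
grip_force: 0.0
```

Request:
move_arm:
  series:
    - {"gripper": 1,"dx": 0,"dy": 0,"dz": 0.04,"ax": 0,"ay": 0,"az": 0}
    - {"gripper": 1,"dx": 0,"dy": 0,"dz": 0.1,"ax": 0,"ay": 0,"az": 0}
    - {"gripper": 1,"dx": 0,"dy": 0,"dz": 0.15,"ax": 0,"ay": 0,"az": 0}
    - {"gripper": 1,"dx": 0,"dy": 0,"dz": 0.18,"ax": 0,"ay": 0,"az": 0}
    - {"gripper": 1,"dx": 0,"dy": 0,"dz": 0.18,"ax": 0,"ay": 0,"az": 0}

```text
time_s: 33.27
ee_pos: [0.6178, -0.2717, 0.0587]
ee_rot: [-2.321, -2.104, 0.009]
ft_force: [-0.4, 0.3, -0.9]
width: 0.043
grip_force: 0.0
```

```bash
python3 - <<'E'
from h import *
o=ctrl.get_obs();print(o["ee_pos"],o["ee_rot"],o["ft_force"],o["width"],o["joints"])
print(delta(o["ee_pos"],o["ee_rot"],[.6217,-.2728,.03],-5.7))
E
```

```text
[ 0.6178 -0.2717  0.0587] [-2.3213 -2.1036  0.0086] [-0.3684  0.2935 -0.9182] 0.04322517165097865 [ 0.476   0.9673 -0.2569  1.4987  0.3207  0.7278 -0.0157]
(array([-0.0015,  0.0086,  0.0573]), array([-0.0033, -0.0006,  0.0004]), array([2.3291, 2.1082, 0.    ]))
```

Request:
move_arm:
  series:
    - {"gripper": 1,"dx": -0.001,"dy": 0.006,"dz": 0.03,"ax": -0.003,"ay": 0,"az": 0}
    - {"gripper": 1,"dx": -0.001,"dy": 0.006,"dz": 0.06,"ax": -0.003,"ay": 0,"az": 0}
    - {"gripper": 1,"dx": -0.001,"dy": 0.006,"dz": 0.075,"ax": -0.003,"ay": 0,"az": 0}
    - {"gripper": 1,"dx": -0.001,"dy": 0.006,"dz": 0.083,"ax": -0.003,"ay": 0,"az": 0}
    - {"gripper": 1,"dx": -0.001,"dy": 0.006,"dz": 0.083,"ax": -0.003,"ay": 0,"az": 0}

```text
time_s: 33.68
ee_pos: [0.6239, -0.2737, 0.0223]
ee_rot: [2.325, 2.105, 0.008]
ft_force: [-0.5, 0.9, 1.1]
width: 0.006
grip_force: 0.4
```

Request:
move_arm:
  series:
    - {"gripper": 1,"dx": 0,"dy": 0,"dz": 0.004,"ax": 0,"ay": 0,"az": 0}
    - {"gripper": 1,"dx": 0,"dy": 0,"dz": 0.008,"ax": 0,"ay": 0,"az": 0}
    - {"gripper": 1,"dx": 0,"dy": 0,"dz": 0.012,"ax": 0,"ay": 0,"az": 0}
    - {"gripper": 1,"dx": 0,"dy": 0,"dz": 0.012,"ax": 0,"ay": 0,"az": 0}
    - {"gripper": 1,"dx": 0,"dy": 0,"dz": 0.012,"ax": 0,"ay": 0,"az": 0}

```text
time_s: 34.1
ee_pos: [0.6251, -0.274, 0.0174]
ee_rot: [2.323, 2.104, 0.01]
ft_force: [-2.1, 0.2, 4.1]
width: 0.005
grip_force: 1.8
```

Request:
move_arm:
  series:
    - {"gripper": 1,"dx": 0,"dy": 0,"dz": 0.005,"ax": 0,"ay": 0,"az": 0}
    - {"gripper": 1,"dx": 0,"dy": 0,"dz": 0.01,"ax": 0,"ay": 0,"az": 0}
    - {"gripper": 1,"dx": 0,"dy": 0,"dz": 0.014,"ax": 0,"ay": 0,"az": 0}
    - {"gripper": 1,"dx": 0,"dy": 0,"dz": 0.014,"ax": 0,"ay": 0,"az": 0}
    - {"gripper": 1,"dx": 0,"dy": 0,"dz": 0.014,"ax": 0,"ay": 0,"az": 0}

```text
time_s: 34.52
ee_pos: [0.6254, -0.2742, 0.0139]
ee_rot: [2.323, 2.103, 0.01]
ft_force: [-8.7, 1.9, 27.3]
width: 0.002
grip_force: 13.7
```

Request:
move_arm:
  series:
    - {"gripper": 1,"dx": 0,"dy": 0,"dz": 0.004,"ax": 0,"ay": 0,"az": 0}
    - {"gripper": 1,"dx": 0,"dy": 0,"dz": 0.004,"ax": 0,"ay": 0,"az": 0}
    - {"gripper": 1,"dx": 0,"dy": 0,"dz": 0.004,"ax": 0,"ay": 0,"az": 0}
    - {"gripper": 1,"dx": 0,"dy": 0,"dz": 0.004,"ax": 0,"ay": 0,"az": 0}

```text
time_s: 34.85
ee_pos: [0.6254, -0.2742, 0.0136]
ee_rot: [2.323, 2.102, 0.009]
ft_force: [-12.8, 3.7, 37.3]
width: 0.003
grip_force: 19.0
```

Request:
move_arm:
  series:
    - {"gripper": 1,"dx": 0,"dy": 0,"dz": -0.005,"ax": 0,"ay": 0,"az": 0}
    - {"gripper": 1,"dx": 0,"dy": 0,"dz": -0.005,"ax": 0,"ay": 0,"az": 0}
    - {"gripper": 1,"dx": 0,"dy": 0,"dz": -0.005,"ax": 0,"ay": 0,"az": 0}
    - {"gripper": 1,"dx": 0,"dy": 0,"dz": -0.005,"ax": 0,"ay": 0,"az": 0}
    - {"gripper": 1,"dx": 0,"dy": 0,"dz": -0.005,"ax": 0,"ay": 0,"az": 0}

```text
time_s: 35.27
ee_pos: [0.6253, -0.2742, 0.014]
ee_rot: [2.323, 2.103, 0.01]
ft_force: [-7.3, 2.3, 24.4]
width: 0.006
grip_force: 12.3
```

Request:
move_arm:
  series:
    - {"gripper": 1,"dx": 0,"dy": 0,"dz": 0,"ax": 0,"ay": 0,"az": 0}
    - {"gripper": 1,"dx": 0,"dy": 0,"dz": 0,"ax": 0,"ay": 0,"az": 0}
    - {"gripper": 1,"dx": 0,"dy": 0,"dz": 0,"ax": 0,"ay": 0,"az": 0}
    - {"gripper": 1,"dx": 0,"dy": 0,"dz": 0,"ax": 0,"ay": 0,"az": 0}
    - {"gripper": 1,"dx": 0,"dy": 0,"dz": 0,"ax": 0,"ay": 0,"az": 0}

```text
time_s: 35.68
ee_pos: [0.6253, -0.2742, 0.014]
ee_rot: [2.323, 2.103, 0.01]
ft_force: [-8.2, 1.9, 24.2]
width: 0.006
grip_force: 12.3
```

```bash
python3 - <<'E'
from h import *
im=viewer.camera("top")[:,:,::-1].copy();cv2.imwrite("pics/t12_full.png",im)
print(coaster_top(im,(300,180,350,216),.093))
for r in(194,200):print(' '.join('%3d'%v for v in cv2.cvtColor(im,cv2.COLOR_BGR2HSV)[r,294:370,1]))
o=ctrl.get_obs();print(o["ee_pos"],o["ft_force"],o["joints"])
E
```

```text
((641.93212890625, -61.523948669433594), (91.48380279541016, 70.60833740234375), 83.50980377197266)
 11   7   5   3   3   1   5   6   5   5   5   7   9   8   5   7   9  10   7   5   7   8  44 145 159 165 166 168 164 169 173 166 165 168 172 175 158 170 181 156 165 187 173 175 175 189 168 173 159 170 162 123  57   4   4  11  10  11   7  12  10   9   4  11  14  11  10  11  10   5   6  10  10  10  12   9
 82  34   9   3   1   5   5   3   4   7   9   8   9   7   8   5   7  11   7   7   8  22 118 161 158 164 182 168 163 168 163 169 148 161 181 192 186 150 161 177 164 194 160 159 177 173 180 170 162 171 144  91  31   9  13  11   9   5   9   7   7   6   4   9   5  14   7   8   7   6   3   1   1   1   1   6
[ 0.6253 -0.2742  0.014 ] [-8.7463  3.4175 24.2643] [ 0.4669  1.0304 -0.2375  1.5037  0.3428  0.6381 -0.0337]
```

Request:
move_arm:
  series:
    - {"gripper": 1,"dx": 0,"dy": 0,"dz": -0.05,"ax": 0,"ay": 0,"az": 0}
    - {"gripper": 1,"dx": 0,"dy": 0,"dz": -0.12,"ax": 0,"ay": 0,"az": 0}
    - {"gripper": 0.5,"dx": 0,"dy": 0,"dz": -0.19,"ax": 0,"ay": 0,"az": 0}
    - {"gripper": 0.5,"dx": 0,"dy": 0,"dz": -0.26,"ax": 0,"ay": 0,"az": 0}
    - {"gripper": 0.5,"dx": 0,"dy": 0,"dz": -0.29,"ax": 0,"ay": 0,"az": -0.036}

```text
time_s: 36.15
ee_pos: [0.627, -0.2746, 0.1607]
ee_rot: [2.194, 2.226, 0.015]
ft_force: [0.1, -0.0, 0.0]
width: 0.204
grip_force: 0.0
```

Request:
move_arm:
  series:
    - {"gripper": 0.5,"dx": 0,"dy": 0,"dz": 0,"ax": 0,"ay": 0,"az": -0.038}
    - {"gripper": 0.5,"dx": 0,"dy": 0,"dz": 0,"ax": 0,"ay": 0,"az": -0.076}
    - {"gripper": 0.5,"dx": 0,"dy": 0,"dz": 0,"ax": 0,"ay": 0,"az": -0.114}
    - {"gripper": 0.5,"dx": 0,"dy": 0,"dz": 0,"ax": 0,"ay": 0,"az": -0.152}
    - {"gripper": 0.5,"dx": 0,"dy": 0,"dz": 0,"ax": 0,"ay": 0,"az": -0.19}

```text
time_s: 36.57
ee_pos: [0.6242, -0.2741, 0.1554]
ee_rot: [1.438, 2.782, 0.006]
ft_force: [-0.6, 0.1, 0.1]
width: 0.25
grip_force: 0.0
```

Request:
move_arm:
  series:
    - {"gripper": 0.5,"dx": 0,"dy": 0,"dz": 0,"ax": 0,"ay": 0,"az": -0.038}
    - {"gripper": 0.5,"dx": 0,"dy": 0,"dz": 0,"ax": 0,"ay": 0,"az": -0.076}
    - {"gripper": 0.5,"dx": 0,"dy": 0,"dz": 0,"ax": 0,"ay": 0,"az": -0.114}
    - {"gripper": 0.5,"dx": 0,"dy": 0,"dz": 0,"ax": 0,"ay": 0,"az": -0.152}
    - {"gripper": 0.5,"dx": 0,"dy": 0,"dz": 0,"ax": 0,"ay": 0,"az": -0.19}

```text
time_s: 36.98
ee_pos: [0.6242, -0.2741, 0.1552]
ee_rot: [0.557, 3.081, 0.002]
ft_force: [0.2, -0.1, -0.1]
width: 0.249
grip_force: 0.0
```

```bash
python3 - <<'E'
from h import *
o=ctrl.get_obs();print(o["ee_pos"],o["ee_rot"],o["ft_force"],o["width"],o["joints"])
print(delta(o["ee_pos"],o["ee_rot"],[.6335,-.1525,.12],84.3))
E
```

```text
[ 0.6242 -0.2741  0.1552] [0.5569 3.0809 0.0015] [ 0.1961 -0.1011 -0.1028] 0.2487983477808878 [ 0.6587  0.901  -0.6395  1.4367  0.5923  0.9894  1.0909]
(array([0.0684, 0.2341, 0.0704]), array([ 0.0005,  0.0034, -0.0822]), array([0.1562, 3.1377, 0.    ]))
```

Request:
move_arm:
  series:
    - {"gripper": 0.5,"dx": 0.02,"dy": 0.07,"dz": 0,"ax": 0,"ay": 0.001,"az": -0.038}
    - {"gripper": 0.5,"dx": 0.04,"dy": 0.14,"dz": 0,"ax": 0,"ay": 0.003,"az": -0.076}
    - {"gripper": 0.5,"dx": 0.068,"dy": 0.21,"dz": 0.02,"ax": 0,"ay": 0.003,"az": -0.082}
    - {"gripper": 0.5,"dx": 0.068,"dy": 0.234,"dz": 0.05,"ax": 0,"ay": 0.003,"az": -0.082}
    - {"gripper": 0.5,"dx": 0.068,"dy": 0.234,"dz": 0.05,"ax": 0,"ay": 0.003,"az": -0.082}

```text
time_s: 37.4
ee_pos: [0.6336, -0.1462, 0.1285]
ee_rot: [-0.154, -3.136, -0.009]
ft_force: [0.7, -0.7, -0.7]
width: 0.249
grip_force: 0.0
```

Request:
move_arm:
  series:
    - {"gripper": 0.5,"dx": 0,"dy": 0,"dz": 0,"ax": 0,"ay": 0,"az": 0}
    - {"gripper": 0.5,"dx": 0,"dy": 0,"dz": 0,"ax": 0,"ay": 0,"az": 0}

```text
time_s: 37.57
ee_pos: [0.6339, -0.1545, 0.1305]
ee_rot: [0.169, 3.136, -0.0]
ft_force: [0.5, -0.8, 0.3]
width: 0.252
grip_force: 0.0
```

```bash
python3 - <<'E'
from h import *
o=ctrl.get_obs();print(o["ee_pos"],o["ee_rot"],o["ft_force"],o["width"],o["joints"])
print(delta(o["ee_pos"],o["ee_rot"],[.6335,-.1525,.095],84.3))
E
```

```text
[ 0.6339 -0.1545  0.1305] [ 0.1693  3.1362 -0.0005] [ 0.507  -0.8157  0.2631] 0.25223256491152973 [ 0.5092  0.9087 -0.6708  1.5429  0.6608  0.9262  1.0818]
(array([0.0013, 0.0038, 0.071 ]), array([-0.0001,  0.0003, -0.0027]), array([0.1562, 3.1377, 0.    ]))
```

Request:
move_arm:
  series:
    - {"gripper": 0.5,"dx": 0.001,"dy": 0.003,"dz": 0.02,"ax": 0,"ay": 0,"az": -0.0027}
    - {"gripper": 0.5,"dx": 0.001,"dy": 0.003,"dz": 0.05,"ax": 0,"ay": 0,"az": -0.0027}
    - {"gripper": 0.5,"dx": 0.001,"dy": 0.003,"dz": 0.075,"ax": 0,"ay": 0,"az": -0.0027}
    - {"gripper": 0.5,"dx": 0.001,"dy": 0.003,"dz": 0.085,"ax": 0,"ay": 0,"az": -0.0027}
    - {"gripper": 0.5,"dx": 0.001,"dy": 0.003,"dz": 0.095,"ax": 0,"ay": 0,"az": -0.0027}

```text
time_s: 37.98
ee_pos: [0.6327, -0.1517, 0.082]
ee_rot: [-0.154, -3.137, -0.002]
ft_force: [0.0, 0.3, -0.1]
width: 0.252
grip_force: 0.0
```

Request:
move_arm:
  series:
    - {"gripper": 0.5,"dx": 0,"dy": 0,"dz": 0.008,"ax": 0,"ay": 0,"az": 0}
    - {"gripper": 0.5,"dx": 0,"dy": 0,"dz": 0.016,"ax": 0,"ay": 0,"az": 0}
    - {"gripper": 0.5,"dx": 0,"dy": 0,"dz": 0.024,"ax": 0,"ay": 0,"az": 0}
    - {"gripper": 0.5,"dx": 0,"dy": 0,"dz": 0.024,"ax": 0,"ay": 0,"az": 0}

```text
time_s: 38.32
ee_pos: [0.633, -0.1508, 0.0705]
ee_rot: [-0.152, -3.137, -0.002]
ft_force: [-0.7, 0.2, 1.1]
width: 0.25
grip_force: 0.0
```

Request:
move_arm:
  series:
    - {"gripper": 0.7,"dx": 0,"dy": 0,"dz": 0,"ax": 0,"ay": 0,"az": 0}
    - {"gripper": 0.9,"dx": 0,"dy": 0,"dz": 0,"ax": 0,"ay": 0,"az": 0}
    - {"gripper": 1,"dx": 0,"dy": 0,"dz": 0,"ax": 0,"ay": 0,"az": 0}
    - {"gripper": 1,"dx": 0,"dy": 0,"dz": 0,"ax": 0,"ay": 0,"az": 0}
    - {"gripper": 1,"dx": 0,"dy": 0,"dz": 0,"ax": 0,"ay": 0,"az": 0}
  newtons: 30

```text
time_s: 38.73
ee_pos: [0.6335, -0.1511, 0.0713]
ee_rot: [0.153, 3.137, 0.001]
ft_force: [1.1, -1.3, -0.1]
width: 0.109
grip_force: 30.0
```

Request:
move_arm:
  series:
    - {"gripper": 1,"dx": 0,"dy": -0.015,"dz": 0,"ax": 0,"ay": 0,"az": 0}
    - {"gripper": 1,"dx": 0,"dy": -0.035,"dz": 0,"ax": 0,"ay": 0,"az": 0}
    - {"gripper": 1,"dx": 0,"dy": -0.055,"dz": 0,"ax": 0,"ay": 0,"az": 0}
    - {"gripper": 1,"dx": 0,"dy": -0.075,"dz": 0,"ax": 0,"ay": 0,"az": 0}
    - {"gripper": 1,"dx": 0,"dy": -0.09,"dz": 0,"ax": 0,"ay": 0,"az": 0}

```text
time_s: 39.15
ee_pos: [0.6288, -0.1975, 0.0713]
ee_rot: [0.155, 3.137, 0.001]
ft_force: [0.4, 1.8, 1.3]
width: 0.107
grip_force: 30.0
```

Request:
move_arm:
  series:
    - {"gripper": 1,"dx": 0,"dy": -0.015,"dz": 0,"ax": 0,"ay": 0,"az": 0}
    - {"gripper": 1,"dx": 0,"dy": -0.03,"dz": 0,"ax": 0,"ay": 0,"az": 0}
    - {"gripper": 1,"dx": 0,"dy": -0.042,"dz": 0,"ax": 0,"ay": 0,"az": 0}
    - {"gripper": 1,"dx": 0,"dy": -0.05,"dz": 0,"ax": 0,"ay": 0,"az": 0}
    - {"gripper": 1,"dx": 0,"dy": -0.055,"dz": 0,"ax": 0,"ay": 0,"az": 0}

```text
time_s: 39.57
ee_pos: [0.6267, -0.2207, 0.0712]
ee_rot: [0.152, 3.137, 0.009]
ft_force: [-0.9, 7.1, 3.5]
width: 0.109
grip_force: 30.0
```

Request:
move_arm:
  series:
    - {"gripper": 1,"dx": 0,"dy": -0.004,"dz": 0,"ax": 0,"ay": 0,"az": 0}
    - {"gripper": 1,"dx": 0,"dy": -0.008,"dz": 0,"ax": 0,"ay": 0,"az": 0}
    - {"gripper": 1,"dx": 0,"dy": -0.008,"dz": 0,"ax": 0,"ay": 0,"az": 0}

```text
time_s: 39.82
ee_pos: [0.6266, -0.2211, 0.0714]
ee_rot: [0.148, 3.137, 0.015]
ft_force: [-0.6, 9.6, 3.1]
width: 0.109
grip_force: 30.0
```

Request:
move_arm:
  series:
    - {"gripper": 1,"dx": 0,"dy": 0.008,"dz": 0,"ax": 0,"ay": 0,"az": 0}
    - {"gripper": 1,"dx": 0,"dy": 0.009,"dz": 0,"ax": 0,"ay": 0,"az": 0}
    - {"gripper": 0.7,"dx": 0,"dy": 0.009,"dz": 0,"ax": 0,"ay": 0,"az": 0}
    - {"gripper": 0.5,"dx": 0,"dy": 0.009,"dz": 0,"ax": 0,"ay": 0,"az": 0}
    - {"gripper": 0.5,"dx": 0,"dy": 0.009,"dz": 0,"ax": 0,"ay": 0,"az": 0}

```text
time_s: 40.23
ee_pos: [0.6255, -0.2245, 0.0705]
ee_rot: [-0.154, -3.137, 0.002]
ft_force: [0.1, -0.7, -0.3]
width: 0.247
grip_force: 0.0
```

Request:
move_arm:
  series:
    - {"gripper": 0.5,"dx": 0,"dy": 0,"dz": 0,"ax": 0,"ay": 0,"az": 0}
    - {"gripper": 0.5,"dx": 0,"dy": 0,"dz": -0.03,"ax": 0,"ay": 0,"az": 0}
    - {"gripper": 0.5,"dx": 0,"dy": 0,"dz": -0.09,"ax": 0,"ay": 0,"az": 0}
    - {"gripper": 0.5,"dx": 0,"dy": 0,"dz": -0.16,"ax": 0,"ay": 0,"az": 0}
    - {"gripper": 0.5,"dx": 0,"dy": 0,"dz": -0.23,"ax": 0,"ay": 0,"az": 0}

```text
time_s: 40.65
ee_pos: [0.6256, -0.2229, 0.1878]
ee_rot: [-0.153, -3.137, -0.002]
ft_force: [0.9, -0.9, -0.2]
width: 0.253
grip_force: 0.0
```

Request:
move_arm:
  series:
    - {"gripper": 0.5,"dx": 0,"dy": 0,"dz": -0.05,"ax": 0,"ay": 0,"az": 0}
    - {"gripper": 0.5,"dx": 0,"dy": 0,"dz": -0.1,"ax": 0,"ay": 0,"az": 0}
    - {"gripper": 0.5,"dx": 0,"dy": 0,"dz": -0.1,"ax": 0,"ay": 0,"az": 0}
    - {"gripper": 0.5,"dx": 0,"dy": 0,"dz": -0.1,"ax": 0,"ay": 0,"az": 0}

```text
time_s: 40.98
ee_pos: [0.627, -0.223, 0.2386]
ee_rot: [0.153, 3.134, 0.0]
ft_force: [0.5, -0.4, -0.4]
width: 0.255
grip_force: 0.0
```

```bash
python3 - <<'E'
from h import *
o=ctrl.get_obs();print(o["ee_pos"],o["ft_force"],o["width"],o["joint_velocities"])
im=viewer.camera("top")[:,:,::-1].copy();cv2.imwrite("pics/t13_full.png",im)
print("stack",coaster_top(im,(325,180,372,222),.093))
s,c=np.sin(-.0991),np.cos(-.0991);print("bay expected",np.array([.638,-.1086])+(-.022)*np.array([-s,c]))
im=viewer.camera("side")[:,:,::-1].copy();cv2.imwrite("pics/s13_full.png",im)
for n in("tamper","cork_pad","coaster_a","butter_dish"):print(n,[(np.round(r["rect"]),round(r["conf"],2)) for r in look_for("side",n)])
E
```

```text
[ 0.627  -0.223   0.2386] [ 0.5014 -0.3789 -0.4246] 0.25469372224528497 [-0.0039  0.0435  0.0269  0.0468  0.0061 -0.0111 -0.0047]
stack ((635.35107421875, -128.85287475585938), (93.65846252441406, 70.17300415039062), 84.2958755493164)
bay expected [ 0.6358 -0.1305]
tamper [(array([253., 174., 275., 203.]), 0.54)]
cork_pad [(array([265., 262., 300., 284.]), 0.91)]
coaster_a [(array([333., 200., 356., 214.]), 0.83), (array([326., 193., 365., 247.]), 0.61)]
butter_dish [(array([293., 153., 308., 173.]), 0.68)]
```

```bash
python3 - <<'E'
from h import *
a,b,c=[cv2.imread(f"pics/{n}.png").astype(int) for n in("side0","s11_full","s13_full")]
B=(slice(228,288),slice(258,305))
print(np.abs(b[B]-c[B]).mean(),np.abs(a[B]-c[B]).mean())
for n,i in(("s11",b),("s13",c)):
    h=cv2.cvtColor(i.astype(np.uint8),cv2.COLOR_BGR2HSV);m=(h[...,1]<70);ys,xs=np.where(m[B]);print(n,"foot grey px",len(xs),xs.min()+258,xs.max()+258,ys.min()+228,ys.max()+228)
# dark handle columns
    v=i.max(2);ys,xs=np.where(v[236:262,265:297]<90);print("handle",len(xs),xs.mean()+265,ys.min()+236)
viewer.camera("side");print([(np.round(r["rect"]),round(r["conf"],2)) for r in look_for("side","tamper")])
viewer.camera("top");print([(np.round(r["rect"]),round(r["conf"],2)) for r in look_for("top","tamper")],proj("top",[.437,-.253,.085]))
E
```

```text
7.953191489361702 21.484278959810876
s11 foot grey px 267 269 292 257 274
handle 227 280.0704845814978 239
s13 foot grey px 265 269 292 257 274
handle 230 280.1608695652174 239
[(array([269., 242., 289., 276.]), 0.75), (array([253., 174., 276., 205.]), 0.58)]
[(array([378., 254., 399., 272.]), 0.68), (array([253., 263., 274., 278.]), 0.59)] [394.1215 263.7362]
```

```bash
python3 -c "
from rig import workorder
print(workorder.close_job())"
```

```text
the job is handed in; nothing more can be done
None
```

I handed the job in after carrying out all four steps; no verdict came back. The final pictures show both coasters stacked in the cassette at the stops and the tamper standing on the cork pad.

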